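# Clip the lipped basket onto the hanging rail of the louvred panel

## Robot

A 6-joint arm with a two-finger parallel gripper is mounted at the origin on the work surface. World frame = base frame: x ahead of the robot, y to its left, z up, the work surface at z = 0. Lengths are in m, angles in rad, forces in N, time in s.
With the tool pointing down it reaches from about 0.225 to 0.725 m from the base axis. Payload 3.1 kg.
Tool frame: the origin (TCP) lies midway between the tips of the shut fingers; the grasp point (between the pads) lies 19 mm behind it; x points along the fingers, z is the direction in which the jaws open and shut, and the axes are right-handed (so a half turn about x gives the same grasp; the last joint's range is limited). The gripper opens to 85 mm and grips with 20 to 120 N. Pads are 22 mm wide; open, the fingers measure 114 mm over their backs; the gripper's body (76 mm by 85 mm) begins 54 mm behind the grasp point. The pads swing forward as they close: fully open they stand 13 mm farther back than shut.
Start: joints at [-1.38, 0.048, 0.099, 1.622, 0, 1.443], TCP at [0.165, -0.499, 0.231] pointing down, gripper open.
Joint ranges: [-2.91, 2.91], [-0.99, 1.94], [-1.21, 1.42], [-2.12, 2.29], [-1.49, 1.47], [-3.14, 3.14]. Speed limits (rad/s): [2.79, 2.79, 3.14, 3.14, 3.14, 3.14].

## Interface

Orientations are given as a unit quaternion [w, x, y, z].
In Python, from rig import state, camera, sign_off gives the robot as it stands.
- The arm moves only by the tool step_arm, never from a script. Its arguments are lists of equal length, an entry for each row: "grip": the finger opening in mm, from 0 to 85.4; "translation": the shift along the tool's x, y, z in mm, a list of three; "rot": the turn, a rotation vector about the tool's x, y, z in rad, a list of three. A call has 1 to 20 rows; each row is the pose to reach, as a shift and turn from the pose measured when the call began, along the tool's axes at that moment; what a row does not reach only later rows make up. A row lasts 1/10 s, in which the tool goes at most 50 mm and 8.59 degrees, less where a joint would pass 70% of its speed; a pose out of reach is approached as far as the arm can. A call with a gripper value outside its range is refused whole. The fingers move at their own pace and stop on an object; the grip force is fixed at half the most. Time passes only in rows, so rows that repeat a pose let the fingers close. It gives the time, the measured TCP pose, the force and the opening at its end, in the units of the state.
- state(): the state, without advancing time (a new reading comes with each control period).
- camera(name): name is "scene" or "top" or "wrist"; returns a dict with "pixels" (480x640x3 uint8, blue, green, red), "intrinsics" (3x3 intrinsics, pixels), "dist" ([k1, k2, p1, p2, k3] as OpenCV has them; the pictures are not rectified), "extrinsics" (4x4, takes a point from camera to world coordinates). Camera axes: x right, y down, z forward; pixel columns grow to the right and rows downward; lengths in m; the calibration is good to about 2 mm. A picture is of the moment at which its call begins. There is no depth.
- sign_off(): hands the job in, once; it reports no verdict.
The state is a dict: "time": time; "q": joint angles; "joint_velocities": joint speeds; "joint_torque": joint torques, N m; "eef_pos": TCP position; "orientation": TCP orientation; "ft_force": force on the tool from outside, world axes, zero at the start; "torque": the same for the moment, N m; "gripper_width": finger opening in m.
Only numpy, scipy, OpenCV 4.12 (cv2) and the standard library are available. Lean on these libraries where they do the work, as an engineer would, in place of code of your own. Each camera call takes 0.05 s, during which the arm holds its last target.

## Task

Take the lipped basket by its arched handle and, keeping it level with the teether and the duck in it, hang its back lip over the top rail of the louvred panel, then press it down until the lip clips home under the rail and let go. The rail is bolted in slots and its height has not been measured, so feel for it and press gently: it must not be banged or forced, for the uprights are slender. Leave everything else on the shelf as it stands.

Things in the scene. Friction and masses are not known exactly. Their poses are not given: they have to be found in the camera images.
- basket_mid (a point): centre of the lipped basket, 50 mm above its underside: open yellow plastic basket 100 mm deep (x), 150 wide (y), 100 high (z up), about 0.3 kg with the toys in it. Its back is +x: there a bridge 110 mm wide runs out from the back rim and a springy lip hangs from the bridge's end, parallel to the back wall, which is 50 mm behind this point
- handle (a point): centre of the straight top bar of the basket's fixed arched handle, to be pinched from above: the bar runs along the basket's y, 12 mm thick (x), 16 mm high, clear for 130 mm. It is 15 mm behind (+x) and 91 mm above basket_mid, 41 mm above the rim. Axes as the basket's
- seat (a point): point on the underside of the bridge where the middle line of the rail's top lies when the basket is home: 56 mm behind and 44 mm above basket_mid, axes as the basket's. Back wall 6 mm before it (-x), lip 8 mm behind it; the lip's bead (30 mm below) narrows that 14 mm to 9.5, the flared tip (57 mm below this point, the lowest of the lip) widens it to 18.5: back wall at -6, tip at +12.5 mm
- bead (a point): place of the middle of the lip's bead when relaxed (it does not follow the bending), 8 mm behind and 30 mm below seat. The rail bends the lip open: pushing it on takes 5 to 17 N more than the basket's own weight, from first touch to home some 35 mm; then the bead clips under the rail, the resistance vanishes, and 1 to 2 mm lower the bridge lands hard on the rail's top. Pressing down with over 35 N counts as forcing
- panel: louvred wooden panel 282 mm wide (y), fixed to the shelf; origin on the shelf below the middle of its hanging rail; front -x, z up, y along the rail. The hanging rail is its topmost board, 12 mm thick (x -6 to +6 mm), 24 high, its top somewhere 176 to 204 mm up (not measured). Behind it, free space between two uprights 230 mm apart and high
- cross_rail (a point): middle of the top front edge of the panel's fixed cross rail, below the hanging rail with a gap between: 3 mm in front (-x) of the panel's origin and 116 mm up, so its face lies 3 mm behind the hanging rail's; 28 mm high; the hung basket's back wall leans on it. Louvre blades below. Axes as the panel's
- teether: corn-shaped teether lying in the basket, 28 by 86 by 29 mm, along y, 50 g; origin at its underside
- duck: duck rattle in the basket, 44 mm across, 53 mm high, 40 g; origin at its underside
- saucer: white ceramic saucer, 120 mm across, 18 mm high; origin at its underside; not to be moved
- steel_cup: steel cup, 68 mm across, 75 mm high; origin at its underside; not to be moved
- lotion: white lotion bottle, 52 mm across, 140 mm high; origin at its underside; not to be moved
- remote: black remote control lying flat, 155 by 44 by 18 mm; origin at its underside; not to be moved
- key_tray: small open wooden tray, 100 by 70 by 35 mm; origin at its underside; not to be moved
- tin: plain metal tin, 74 mm across, 85 mm high; origin at its underside; not to be moved
There are look-alikes about, which are no part of the job. Several things look just like the teether: the one meant starts farthest from the robot's base.

How it is judged:
By the outcome, as a careful person would: the job done as asked, in the order asked, and still so for the second after the job is handed in, with the robot touching nothing.
It also fails if it takes over 51 s, if anything falls off the work surface, if the arm or the gripper's body presses on something with over 40 N, if the wrist force passes 120 N, or if a joint passes its speed limit or range.

## Working session

There is one attempt and no reset: what is moved stays moved. The work goes in short steps, Python scripts to look and compute and a tool call to move; the robot and the scene stay as the last step left them, time stands still between calls to the robot, and variables do not carry over. Pictures are saved under pics/ and viewed, and the job is handed in when it is done.

Besides the shell and the picture viewer there is one more tool, called after ">>>" by a JSON object that holds its "method" and its "body". step_arm: Moves the arm, as the interface text tells. Its arguments: {"type":"object","properties":{"grip":{"type":"array","items":{"type":"number"}},"translation":{"type":"array","items":{"type":"array","items":{"type":"number"}}},"rot":{"type":"array","items":{"type":"array","items":{"type":"number"}}}},"required":["grip","translation","rot"]}

```bash
mkdir -p pics; python3 - <<'E'
from rig import state,camera
import cv2,numpy as np
s=state(); print(s)
for n in ["scene","top","wrist"]:
    c=camera(n); cv2.imwrite(f"pics/{n}0.png",c["pixels"]); print(n,np.round(c["intrinsics"],1).tolist(),np.round(c["dist"],4).tolist() if hasattr(c["dist"],'tolist') else c["dist"],np.round(c["extrinsics"],4).tolist())
E
```

```text
{'time': 0.0, 'q': array([-1.37976539e+00,  4.87899608e-02,  9.75606248e-02,  1.62199298e+00,
       -1.05881941e-06,  1.44302248e+00]), 'joint_velocities': array([-0.00169654, -0.00110165, -0.00107732,  0.0006434 , -0.00083044,
        0.00027267]), 'joint_torque': array([-5.41099380e-04, -3.38781846e+01,  3.20014751e+01,  2.00362725e-02,
       -1.94084346e-04,  5.17118892e-06]), 'eef_pos': array([ 0.16443365, -0.49793113,  0.23007811]), 'orientation': array([ 0.57239921,  0.41488349,  0.57365047, -0.41371001]), 'ft_force': array([-0.03844728, -0.08204594, -0.3740683 ]), 'torque': array([-0.02712501,  0.05361372, -0.00617366]), 'gripper_width': 0.08517685750760677}
scene [[470.0, 0.0, 322.5], [0.0, 470.0, 238.1], [0.0, 0.0, 1.0]] [-0.026, 0.0, 0.0, 0.0, 0.0] [[-0.4633, 0.5405, -0.7023, 1.4623], [0.8862, 0.2756, -0.3725, 0.4816], [-0.0078, -0.7949, -0.6067, 0.8947], [0.0, 0.0, 0.0, 1.0]]
top [[454.6, 0.0, 317.7], [0.0, 454.6, 244.6], [0.0, 0.0, 1.0]] [0.0366, 0.0, 0.0, 0.0, 0.0] [[0.008, -0.9977, 0.0675, 0.4847], [-0.9999, -0.0072, 0.012, -0.0045], [-0.0114, -0.0676, -0.9976, 1.1133], [0.0, 0.0, 0.0, 1.0]]
wrist [[427.7, 0.0, 326.5], [0.0, 427.7, 238.5], [0.0, 0.0, 1.0]] [-0.0551, 0.0, 0.0, 0.0, 0.0] [[0.3129, -0.9055, -0.2866, 0.2384], [-0.9498, -0.2991, -0.0919, -0.4742], [-0.0025, 0.301, -0.9536, 0.3736], [0.0, 0.0, 0.0, 1.0]]
```

View pics/scene0.png

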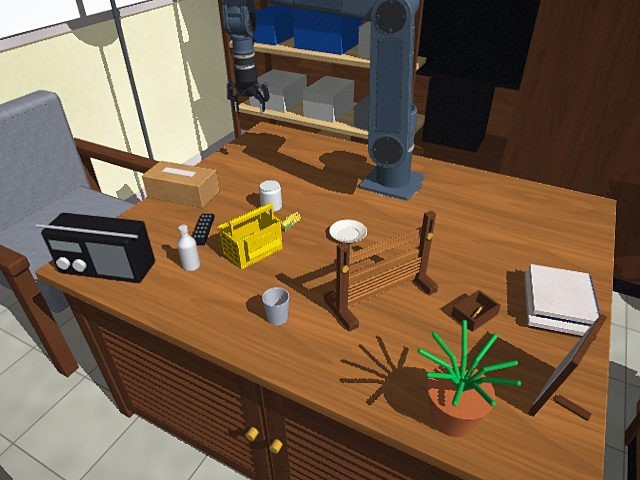

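View pics/top0.png

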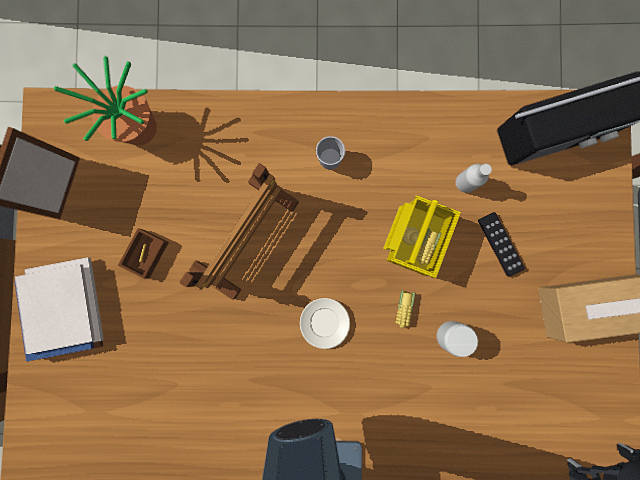

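View pics/wrist0.png

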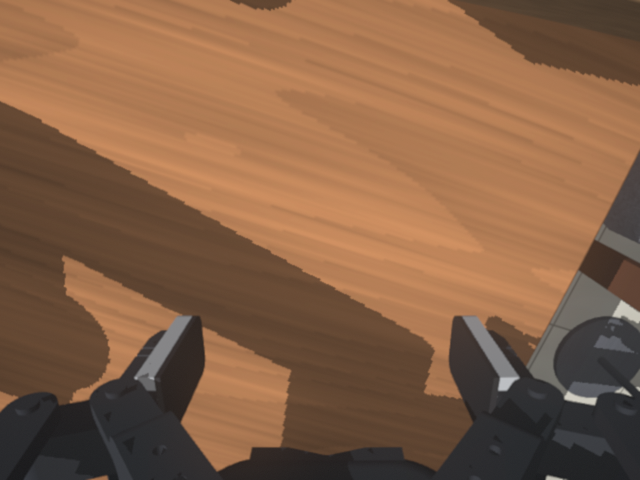

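```bash
python3 - <<'E'
import cv2
t=cv2.imread("pics/top0.png"); s=cv2.imread("pics/scene0.png")
cv2.imwrite("pics/tb.png",cv2.resize(t[185:290,375:475],None,fx=5.6,fy=5.6,interpolation=cv2.INTER_CUBIC))
cv2.imwrite("pics/tp.png",cv2.resize(t[155:310,170:310],None,fx=3.8,fy=3.8,interpolation=cv2.INTER_CUBIC))
cv2.imwrite("pics/sb.png",cv2.resize(s[195:275,210:310],None,fx=7,fy=7,interpolation=cv2.INTER_CUBIC))
cv2.imwrite("pics/sp.png",cv2.resize(s[200:340,320:450],None,fx=4.2,fy=4.2,interpolation=cv2.INTER_CUBIC))
E
```

```text
(no output)
```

View pics/tb.png

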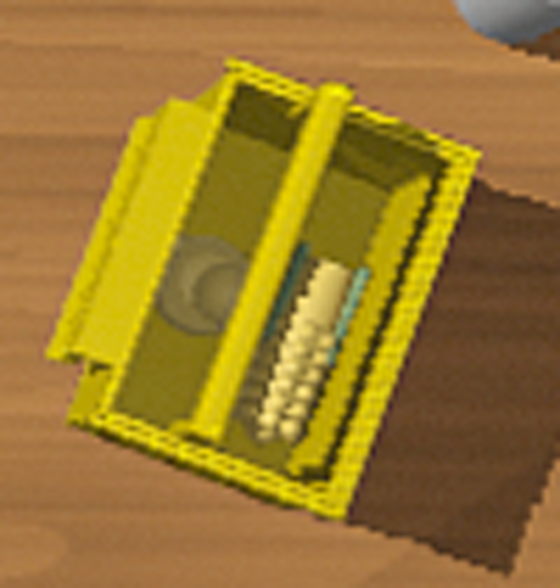

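View pics/tp.png

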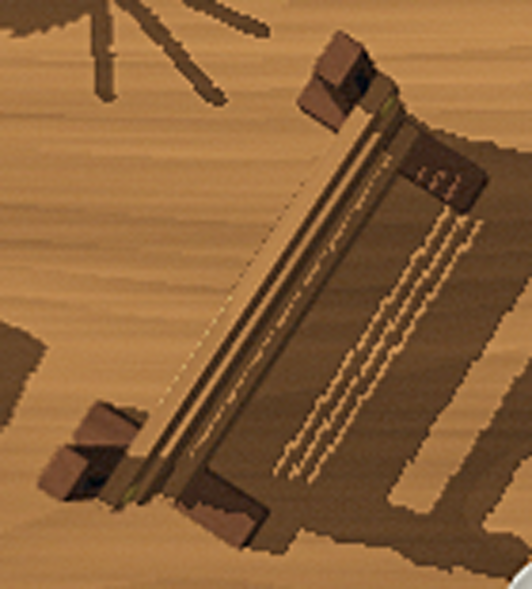

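View pics/sb.png

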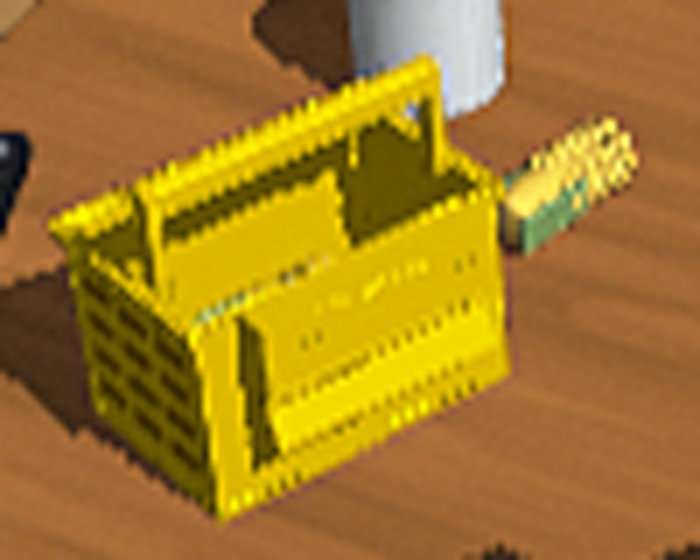

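View pics/sp.png

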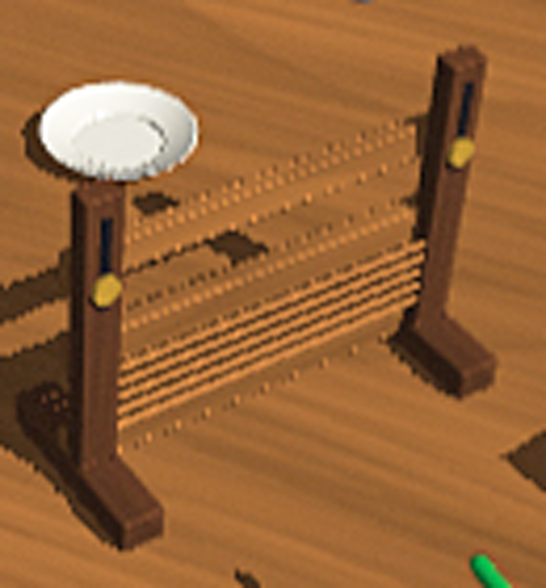

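```bash
cat > h.py <<'E'
import numpy as np, cv2, json
from scipy.spatial.transform import Rotation as R
def loadcam(n,tag=None):
    from rig import camera
    c=camera(n)
    if tag:
        cv2.imwrite(f"pics/{tag}.png",c["pixels"]); np.savez(f"pics/{tag}.npz",K=c["intrinsics"],d=np.array(c["dist"]),E=c["extrinsics"])
    return c
def cam(tag):
    z=np.load(f"pics/{tag}.npz"); return z["K"],z["d"],z["E"]
def proj(c,P):
    K,d,E=c; T=np.linalg.inv(E); P=np.atleast_2d(np.asarray(P,float))
    return cv2.projectPoints(P,cv2.Rodrigues(T[:3,:3])[0],T[:3,3],K,d)[0][:,0]
def ray(c,uv):
    K,d,E=c; n=cv2.undistortPoints(np.asarray(uv,float).reshape(-1,1,2),K,d)[:,0]
    D=np.c_[n,np.ones(len(n))]@E[:3,:3].T; return E[:3,3],D
def onz(c,uv,z):
    o,D=ray(c,uv); return o+D*((z-o[2])/D[:,2])[:,None]
def crop(u,f,x0,y0):
    u=np.asarray(u,float); return (u+.5)/f-.5+[x0,y0]
def pose(p): # x,y,z,yaw
    M=np.eye(4); M[:3,:3]=R.from_euler('z',p[3]).as_matrix(); M[:3,3]=p[:3]; return M
def ap(M,P): return np.asarray(P)@M[:3,:3].T+M[:3,3]
def rq(q): return R.from_quat([q[1],q[2],q[3],q[0]])
E
python3 - <<'E'
from h import *
from rig import camera
from scipy.optimize import least_squares
C={n:None for n in("top","scene")}
for n in C: c=loadcam(n,n+"A"); C[n]=cam(n+"A")
top=crop([[228,62],[480,155],[345,520],[340,88],[205,435]],5.6,375,185)
# identify: back=left. basket y = z x backdir
mod=np.array([[50,0,50],[-50,0,50],[-50,0,50],[15,0,99],[15,0,99]],float)
# handle yaw guess
a=onz(C["top"],top[3:5],.149); print(a)
d=a[0]-a[1]; print("bar len",np.linalg.norm(d),"dir",d)
b=onz(C["top"],top[:3],.1); print(b, np.linalg.norm(b[0]-b[1]),np.linalg.norm(b[1]-b[2]))
# basket +x = toward +y world mostly; basket y = rot90(+x): if x=(0.37,.93) y=(-.93,.37): bar end lower in image is +y
s=crop([[222,520],[510,375],[500,185],[195,330],[75,250]],7,210,195)
P=np.array([[50,75,-50],[50,-75,-50],[50,-75,50],[50,75,50],[-50,75,50]],float)
Q=np.array([[50,-75,50],[-50,-75,50],[-50,75,50]],float)
H=np.array([[15,-75,99],[15,75,99]])
def f(p):
    M=pose(p)
    return np.r_[(proj(C["top"],ap(M,Q/1e3))-top[:3]).ravel(),(proj(C["top"],ap(M,H/1e3))-top[3:]).ravel(),(proj(C["scene"],ap(M,P/1e3))-s).ravel()]
r=least_squares(f,[.5,-.25,.05,1.2],loss="soft_l1"); print(r.x,r.fun.reshape(-1,2).round(1))
E
```

```text
[[ 0.64636943 -0.24256644  0.149     ]
 [ 0.51409956 -0.19084575  0.149     ]]
bar len 0.14202235128493973 dir [ 0.13226987 -0.05172069  0.        ]
[[ 0.66487464 -0.21026108  0.1       ]
 [ 0.62791762 -0.30970912  0.1       ]
 [ 0.48250232 -0.25504655  0.1       ]] 0.10609304502358834 0.15534994948366318
[ 0.5840298  -0.25262505 -0.03245012  1.24773248] [[  0.9   3.5]
 [ -4.5   0.1]
 [  0.3  -6.2]
 [ -0.3   0.1]
 [  3.4  -0.4]
 [ 34.9  -2.7]
 [-44.8  40.8]
 [-47.5  42.7]
 [ 36.5  -0.4]
 [ 33.7  -2.7]]
```

```bash
python3 - <<'E'
from h import *
from scipy.optimize import least_squares
C={n:cam(n+"A") for n in("top","scene")}
top=crop([[228,62],[480,155],[345,520],[340,88],[205,435]],5.6,375,185)
s=crop([[222,520],[510,375],[500,185],[195,330],[75,250]],7,210,195)
P=np.array([[50,-75,-50],[50,75,-50],[50,75,50],[50,-75,50],[-50,-75,50]],float)
Q=np.array([[52,-77,50],[-52,-77,50],[-52,77,50]],float)
H=np.array([[15,-71,99],[15,71,99]])
def f(p,o=0):
    M=pose(p)
    a=[(proj(C["top"],ap(M,Q/1e3))-top[:3]).ravel(),(proj(C["top"],ap(M,H/1e3))-top[3:]).ravel(),(proj(C["scene"],ap(M,P/1e3))-s).ravel()]
    return np.r_[a[0],a[1]] if o==1 else np.concatenate(a)
for o in (0,):
    r=least_squares(f,[.57,-.23,.05,1.2],loss="soft_l1"); print(r.x,r.fun.reshape(-1,2).round(1))
r=least_squares(lambda p:f([p[0],p[1],.05,p[2]],1),[.57,-.23,1.2]); print(r.x,r.fun.reshape(-1,2).round(1))
print(ap(pose([r.x[0],r.x[1],.05,r.x[2]]),[[.015,0,.091]]))
E
```

```text
[ 0.57429719 -0.23160361  0.04652763  1.20727216] [[-0.3  0.3]
 [-1.4  0.3]
 [-1.4 -0.6]
 [-0.3  0.4]
 [ 0.4  0.4]
 [-0.2  0.3]
 [-0.4 -0.5]
 [-1.   0. ]
 [-0.4  0.3]
 [-2.3 -3.9]]
[ 0.57433853 -0.23205024  1.20707464] [[ 0.3  0. ]
 [-0.8  0. ]
 [-0.8 -0.6]
 [ 0.3  0.2]
 [ 0.9  0.4]]
[[ 0.57967486 -0.21803155  0.141     ]]
```

```bash
python3 - <<'E'
from h import *
from rig import state
s=state(); r=rq(s["orientation"]).as_matrix(); print(r.round(3)); p=s["eef_pos"]
E=np.array([[0.3129,-0.9055,-0.2866,0.2384],[-0.9498,-0.2991,-0.0919,-0.4742],[-0.0025,0.301,-0.9536,0.3736]])
print("cam in tool",r.T@(E[:,3]-p),(r.T@E[:,:3]).round(3))
C=cam("topA")
print(onz(C,crop([[255,295],[385,100],[130,490]],3.8,170,155),.19))
E
```

```text
[[-0.     0.95   0.313]
 [ 0.001  0.313 -0.95 ]
 [-1.     0.    -0.001]]
cam in tool [-0.14285437  0.07775957  0.00016195] [[ 0.001 -0.301  0.954]
 [-0.001 -0.954 -0.301]
 [ 1.    -0.    -0.001]]
[[0.57134611 0.17196223 0.19      ]
 [0.67774379 0.10363074 0.19      ]
 [0.46652878 0.23638971 0.19      ]]
```

```bash
cat >> h.py <<'E'
def rows(tgts,n,grip=85):
    """tgts: list of (pos,yaw,nrows); prints step_arm rows; yaw = tool z world yaw, tool down"""
    from rig import state
    s=state(); Rm=rq(s["orientation"]).as_matrix(); p0=s["eef_pos"]
    T=[];W=[]; pp=p0; y0=np.arctan2(Rm[1,2],Rm[0,2]); yp=y0
    for pos,yaw,k in tgts:
        for i in range(1,k+1):
            a=i/k; p=pp+(np.array(pos)-pp)*a; y=yp+(yaw-yp)*a
            Rt=np.array([[0,-np.sin(y),np.cos(y)],[0,np.cos(y),np.sin(y)],[-1,0,0]])
            T.append((Rm.T@(p-p0)*1e3).round(1).tolist()); W.append(R.from_matrix(Rm.T@Rt).as_rotvec().round(3).tolist())
        pp=np.array(pos);yp=yaw
    print("from",p0.round(4),y0.round(4)); print(json.dumps({"grip":[grip]*len(T),"translation":T,"rot":W}).replace(" ",""))
E
python3 - <<'E'
from h import *
rows([([.27,-.33,.36],-.4,6),([.53,.10,.36],1.01,13)],0)
E
```

```text
from [ 0.1645 -0.4983  0.2307] -1.252
{"grip":[85,85,85,85,85,85,85,85,85,85,85,85,85,85,85,85,85,85,85],"translation":[[-21.5,25.5,-21.1],[-43.0,51.0,-42.3],[-64.5,76.5,-63.4],[-86.1,102.0,-84.6],[-107.6,127.5,-105.7],[-129.1,153.0,-126.9],[-129.1,182.3,-152.0],[-129.0,211.7,-177.1],[-129.0,241.0,-202.3],[-129.0,270.4,-227.4],[-128.9,299.8,-252.6],[-128.9,329.1,-277.7],[-128.9,358.5,-302.8],[-128.8,387.8,-328.0],[-128.8,417.2,-353.1],[-128.8,446.6,-378.3],[-128.7,475.9,-403.4],[-128.7,505.3,-428.5],[-128.7,534.6,-453.7]],"rot":[[-0.142,-0.001,-0.0],[-0.284,-0.001,-0.0],[-0.426,-0.001,-0.0],[-0.568,-0.001,-0.0],[-0.71,-0.001,-0.001],[-0.852,-0.001,-0.001],[-0.96,-0.001,-0.001],[-1.069,-0.001,-0.001],[-1.177,-0.001,-0.001],[-1.286,-0.001,-0.001],[-1.394,-0.001,-0.001],[-1.503,-0.001,-0.001],[-1.611,-0.001,-0.001],[-1.72,-0.001,-0.001],[-1.828,-0.001,-0.001],[-1.937,-0.001,-0.001],[-2.045,-0.001,-0.001],[-2.154,-0.001,-0.001],[-2.262,-0.0,-0.001]]}
```

>>> {"method": "step_arm", "body": {"grip": [85,85,85,85,85,85], "translation": [[-22,26,-21],[-43,51,-42],[-65,77,-63],[-86,102,-85],[-108,128,-106],[-129,153,-127]], "rot": [[-0.14,0,0],[-0.28,0,0],[-0.43,0,0],[-0.57,0,0],[-0.71,0,0],[-0.85,0,0]]}}

```text
time: 0.85
eef_pos: [0.2705, -0.3286, 0.3608]
orientation: [0.693, 0.14, 0.693, -0.139]
ft_force: [0.5, -0.2, 0.4]
gripper_width: 0.0852
```

```bash
python3 - <<'E'
from h import *
from rig import state
print(state()["q"].round(3))
rows([([.53,.10,.36],1.01,14)],0)
E
```

```text
[-1.040e+00 -1.300e-01  1.910e-01  1.893e+00  1.000e-03  9.270e-01]
from [ 0.2705 -0.3286  0.3608] -0.3965
{"grip":[85,85,85,85,85,85,85,85,85,85,85,85,85,85],"translation":[[0.1,35.4,5.3],[0.2,70.8,10.6],[0.3,106.2,15.8],[0.4,141.6,21.1],[0.4,177.0,26.4],[0.5,212.4,31.7],[0.6,247.8,36.9],[0.7,283.2,42.2],[0.8,318.6,47.5],[0.9,354.0,52.8],[1.0,389.3,58.0],[1.1,424.7,63.3],[1.2,460.1,68.6],[1.2,495.5,73.9]],"rot":[[-0.1,-0.0,-0.001],[-0.201,-0.0,-0.001],[-0.301,-0.0,-0.001],[-0.402,-0.0,-0.001],[-0.502,0.0,-0.001],[-0.603,0.0,-0.001],[-0.703,0.0,-0.001],[-0.804,0.0,-0.001],[-0.904,0.0,-0.001],[-1.005,0.0,-0.001],[-1.105,0.0,-0.001],[-1.206,0.0,-0.001],[-1.306,0.0,-0.001],[-1.406,0.0,-0.001]]}
```

Sign of joint 6 as hoped (it decreases). On to a look at the panel.

>>> {"method": "step_arm", "body": {"grip": [85,85,85,85,85,85,85,85,85,85,85,85,85,85,85], "translation": [[0,35,5],[0,71,11],[0,106,16],[0,142,21],[0,177,26],[0,212,32],[0,248,37],[1,283,42],[1,319,48],[1,354,53],[1,389,58],[1,425,63],[1,460,69],[1,496,74],[1,496,74]], "rot": [[-0.1,0,0],[-0.2,0,0],[-0.3,0,0],[-0.4,0,0],[-0.5,0,0],[-0.6,0,0],[-0.7,0,0],[-0.8,0,0],[-0.9,0,0],[-1.0,0,0],[-1.1,0,0],[-1.2,0,0],[-1.3,0,0],[-1.41,0,0],[-1.41,0,0]]}}

```text
time: 2.35
eef_pos: [0.5317, 0.1037, 0.3581]
orientation: [0.617, -0.344, 0.618, 0.346]
ft_force: [-0.4, -0.0, -0.3]
gripper_width: 0.0848
```

```bash
python3 - <<'E'
from h import *
loadcam("wrist","w1")
E
```

```text
(no output)
```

View pics/w1.png

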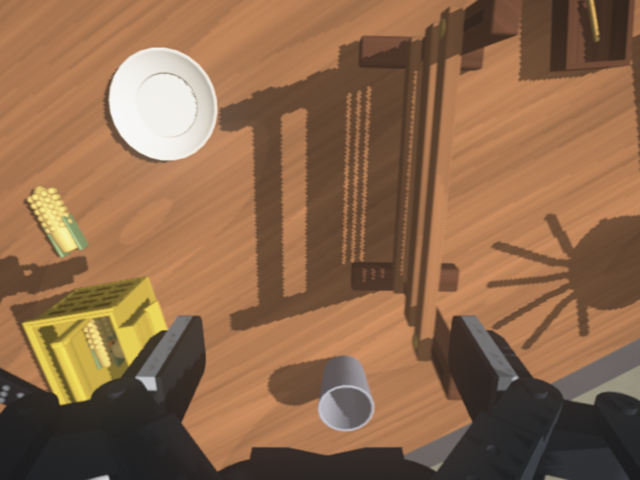

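```bash
python3 - <<'E'
import cv2
t=cv2.imread("pics/w1.png")
cv2.imwrite("pics/w1a.png",cv2.resize(t[0:110,330:530],None,fx=4,fy=4,interpolation=cv2.INTER_CUBIC))
cv2.imwrite("pics/w1b.png",cv2.resize(t[250:400,340:500],None,fx=4,fy=4,interpolation=cv2.INTER_CUBIC))
E
```

```text
(no output)
```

View pics/w1a.png

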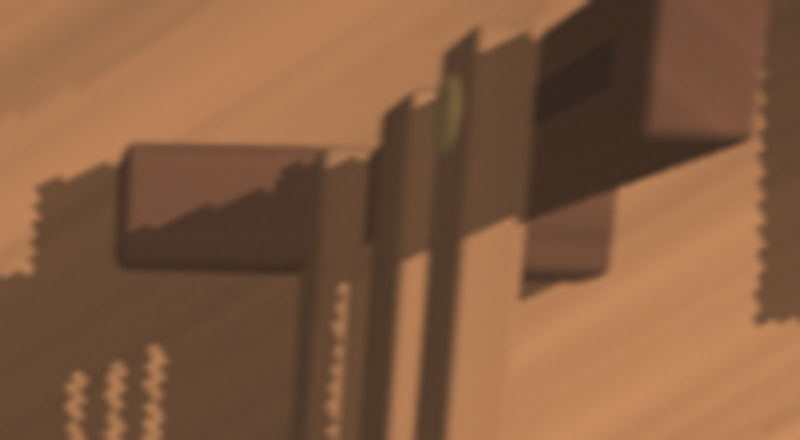

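View pics/w1b.png

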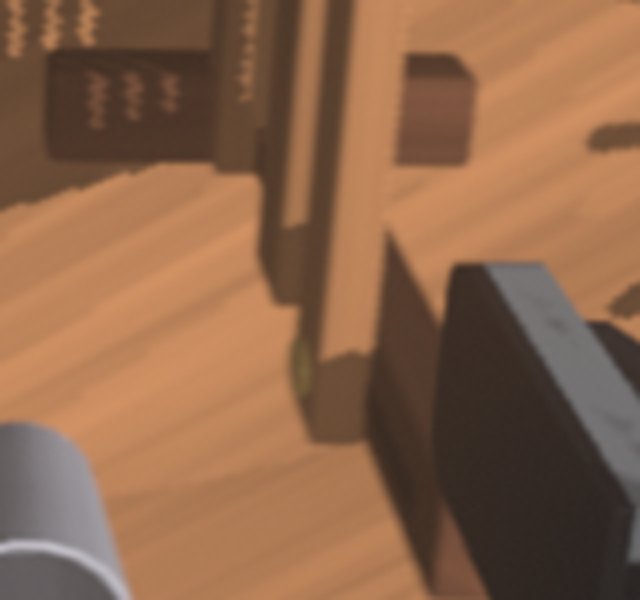

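```bash
python3 - <<'E'
from h import *
from scipy.optimize import least_squares
c=cam("w1")
far=crop([[478,28],[540,34]],4,330,0); near=crop([[312,442],[368,440]],4,340,250)
obs=np.r_[far,near]
cr=np.r_[crop([[385,118]],4,330,0),crop([[275,303]],4,340,250)]
def f(p):
    M=pose([p[0],p[1],0,p[2]]); h=p[3]
    P=[[-.006,.141,h],[.006,.141,h],[-.006,-.141,h],[.006,-.141,h]]
    Q=[[-.003,.141,.116],[-.003,-.141,.116]]
    return np.r_[(proj(c,ap(M,P))-obs).ravel(),(proj(c,ap(M,Q))-cr).ravel()]
r=least_squares(f,[.57,.17,1.01,.19]); print(r.x.round(4),r.fun.reshape(-1,2).round(1))
r2=least_squares(lambda p:f(p)[:8],[.57,.17,1.01,.19]); print(r2.x.round(4),r2.fun.reshape(-1,2).round(1))
p=r.x;M=pose([p[0],p[1],0,p[2]])
T=proj(cam("topA"),ap(M,[[-.006,.141,p[3]],[.006,.141,p[3]],[-.006,-.141,p[3]],[.006,-.141,p[3]],[-.003,.141,.116],[-.003,-.141,.116]]))
print(((T+.5-[170,155])*3.8-.5).round(0))
im=cv2.imread("pics/tp.png")
for q in (T+.5-[170,155])*3.8-.5: cv2.circle(im,tuple(int(round(v)) for v in q),2,(255,0,0),-1)
cv2.imwrite("pics/tpo.png",im)
E
```

```text
[0.5772 0.1798 1.0093 0.1762] [[-2.7  1.2]
 [-1.1  0.2]
 [ 0.1  1.3]
 [-0.4  1.8]
 [ 4.6 -5.7]
 [ 0.3  2.4]]
[0.5771 0.1811 1.0045 0.1748] [[-0.7  0.5]
 [ 0.7 -0.4]
 [ 0.3 -0.3]
 [-0.3  0.3]]
[[111. 511.]
 [ 93. 499.]
 [396.  77.]
 [377.  65.]
 [135. 505.]
 [402.  97.]]
```

View pics/tpo.png

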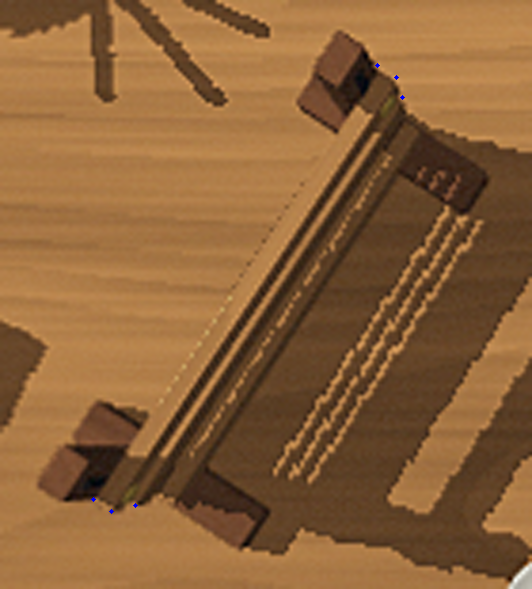

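```bash
python3 - <<'E'
import cv2, numpy as np
t=cv2.imread("pics/topA.png")
a=cv2.resize(t[168:203,240:285],None,fx=12,fy=12,interpolation=cv2.INTER_LANCZOS4)
b=cv2.resize(t[260:295,185:230],None,fx=12,fy=12,interpolation=cv2.INTER_LANCZOS4)
cv2.imwrite("pics/tz.png",np.clip(np.vstack([a,b])*1.4,0,255).astype(np.uint8)[:,:])
print(np.vstack([a,b]).shape)
E
```

```text
(840, 540, 3)
```

View pics/tz.png

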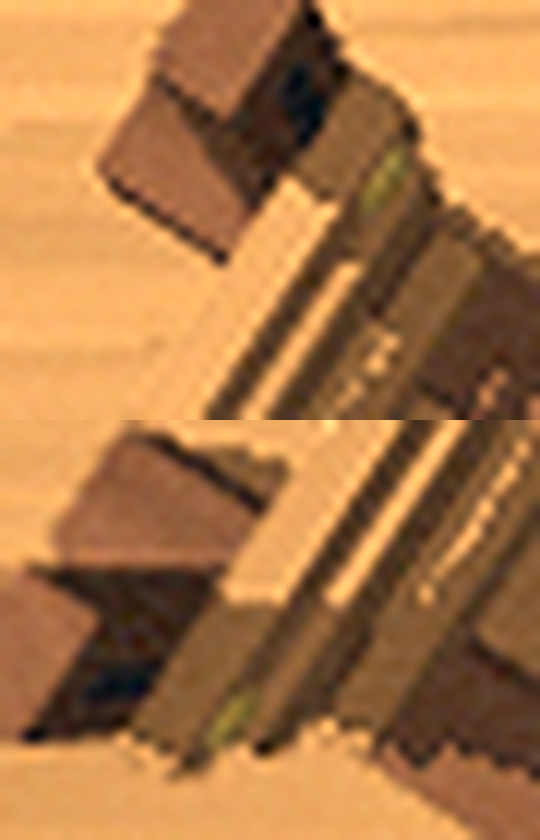

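```bash
cat > fitp.py <<'E'
from h import *
from scipy.optimize import least_squares
c=cam("w1"); t=cam("topA")
wo=np.r_[crop([[478,28],[540,34]],4,330,0),crop([[312,442],[368,440]],4,340,250)]
to=np.r_[crop([[185,350],[132,315]],12,185,260),crop([[412,118],[350,68]],12,240,168)]
def P(p,L,w=.012):
    M=pose([p[0],p[1],0,p[2]]); h=p[3]
    return ap(M,[[-w/2,L/2,h],[w/2,L/2,h],[-w/2,-L/2,h],[w/2,-L/2,h]])
for nm,idx in(("w",[0]),("t",[1]),("both",[0,1])):
  for fixL in(1,0):
    def f(p):
        L=.282 if fixL else p[4]; X=P(p,L); a=[(proj(c,X)-wo).ravel(),(proj(t,X)-to).ravel()]
        return np.r_[np.concatenate([a[i] for i in idx]), [] if fixL else [(p[4]-.282)*200]]
    r=least_squares(f,[.57,.17,1.01,.19]+([] if fixL else [.282])); print(nm,r.x.round(4),r.fun[:8*len(idx)].reshape(-1,2).round(1).tolist())
E
python3 fitp.py
```

```text
w [0.5771 0.1811 1.0045 0.1748] [[-0.7, 0.5], [0.7, -0.4], [0.3, -0.3], [-0.3, 0.3]]
w [0.5774 0.1811 1.0045 0.174  0.2827] [[-0.7, 0.5], [0.7, -0.4], [0.3, -0.3], [-0.3, 0.3]]
t [0.5774 0.1821 1.0078 0.1579] [[0.2, 0.1], [-0.2, -0.1], [-0.2, -0.6], [0.2, 0.6]]
t [0.5773 0.182  1.0078 0.1584 0.2819] [[0.2, 0.1], [-0.2, -0.1], [-0.2, -0.6], [0.2, 0.6]]
both [0.577  0.1808 1.0044 0.1745] [[-1.2, 0.5], [0.3, -0.4], [-0.1, -0.5], [-0.7, 0.1], [-1.6, 0.4], [-2.0, 0.1], [-0.3, -2.0], [0.1, -0.9]]
both [0.5756 0.1802 1.0045 0.1793 0.278 ] [[-1.3, 0.7], [0.4, -0.2], [-0.2, -0.3], [-0.5, 0.3], [-1.4, 0.4], [-1.9, 0.1], [-0.8, -1.0], [-0.5, 0.1]]
```

```bash
python3 - <<'E'
from h import *
rows([([.58,-.218,.29],1.207,9)],0)
E
```

```text
from [0.5308 0.102  0.3587] 1.0162
{"grip":[85,85,85,85,85,85,85,85,85],"translation":[[7.6,-23.4,-27.3],[15.2,-46.8,-54.7],[22.8,-70.2,-82.0],[30.4,-93.6,-109.3],[38.0,-116.9,-136.7],[45.6,-140.3,-164.0],[53.2,-163.7,-191.3],[60.8,-187.1,-218.7],[68.4,-210.5,-246.0]],"rot":[[-0.021,-0.001,-0.002],[-0.042,-0.001,-0.002],[-0.064,-0.001,-0.002],[-0.085,-0.001,-0.002],[-0.106,-0.001,-0.002],[-0.127,-0.001,-0.002],[-0.148,-0.001,-0.002],[-0.17,-0.001,-0.002],[-0.191,-0.0,-0.002]]}
```

>>> {"method": "step_arm", "body": {"grip": [45,45,45,45,45,45,45,45,45,45,45], "translation": [[8,-23,-27],[15,-47,-55],[23,-70,-82],[30,-94,-109],[38,-117,-137],[46,-140,-164],[53,-164,-191],[61,-187,-219],[68,-211,-246],[68,-211,-246],[68,-211,-246]], "rot": [[-0.02,0,0],[-0.04,0,0],[-0.06,0,0],[-0.085,0,0],[-0.105,0,0],[-0.13,0,0],[-0.15,0,0],[-0.17,0,0],[-0.191,0,0],[-0.191,0,0],[-0.191,0,0]]}}

```text
time: 3.5
eef_pos: [0.5792, -0.2197, 0.29]
orientation: [0.582, -0.399, 0.584, 0.401]
ft_force: [-0.2, 1.0, -1.8]
gripper_width: 0.0452
```

```bash
python3 - <<'E'
from h import *
from rig import state
loadcam("wrist","w2"); c=cam("w2")
im=cv2.imread("pics/w2.png")
M=pose([.57434,-.23205,.05,1.207])
P=np.array([[15,y,z] for y in(-75,75) for z in(99,)]+[[x,y,50] for x in(-50,50) for y in(-75,75)]+[[56,-55,46],[56,55,46],[68.5,-55,-13],[68.5,55,-13]])/1e3
for q in proj(c,ap(M,P)): cv2.circle(im,tuple(int(round(v)) for v in q),2,(255,0,0),-1)
cv2.imwrite("pics/w2o.png",im); print(state()["eef_pos"])
E
```

```text
[ 0.5795491  -0.21869394  0.29080248]
```

View pics/w2o.png

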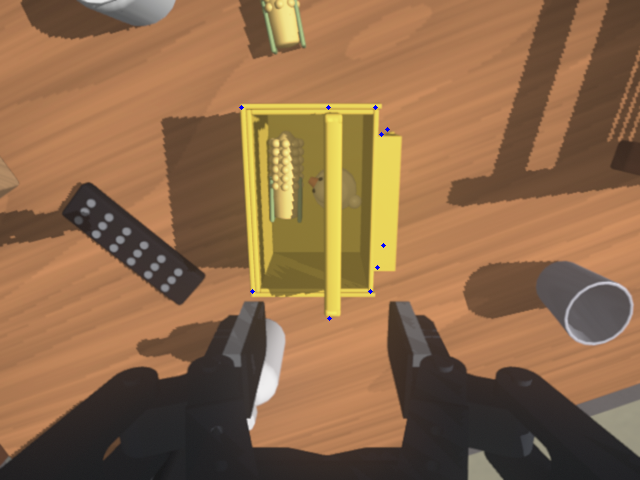

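>>> {"method": "step_arm", "body": {"grip": [45,45,45,45,45,45,45,45], "translation": [[30,0,3],[60,0,3],[90,0,3],[120,0,3],[145,0,3],[162,0,3],[168,0,3],[168,0,3]], "rot": [[0,0,0],[0,0,0],[0,0,0],[0,0,0],[0,0,0],[0,0,0],[0,0,0],[0,0,0]]}}

```text
time: 4.35
eef_pos: [0.5797, -0.2146, 0.1227]
orientation: [0.582, -0.4, 0.583, 0.402]
ft_force: [0.3, 0.4, 0.6]
gripper_width: 0.0454
```

```bash
python3 - <<'E'
from h import *
from rig import state
loadcam("wrist","w3")
s=state();print(s["eef_pos"],s["ft_force"],rq(s["orientation"]).as_matrix().round(4))
E
```

```text
[ 0.58039295 -0.21513508  0.12387108] [ 1.26011028 -0.28567546  0.8591787 ] [[-1.600e-03 -9.342e-01  3.568e-01]
 [ 6.000e-04  3.568e-01  9.342e-01]
 [-1.000e+00  1.800e-03 -0.000e+00]]
```

View pics/w3.png

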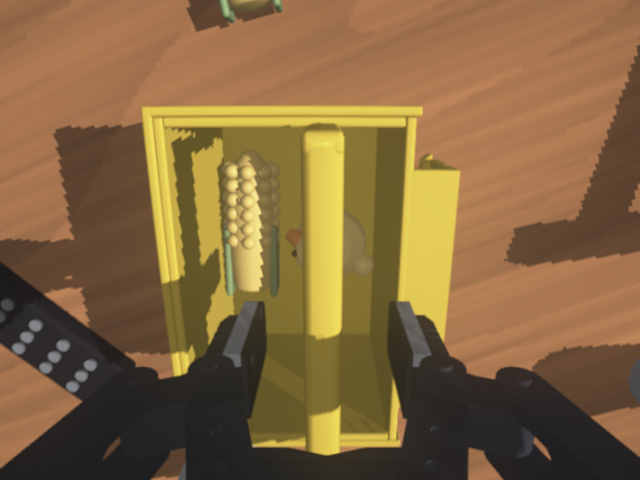

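>>> {"method": "step_arm", "body": {"grip": [8,8,8,8,8,8,8,8], "translation": [[2,0,-1],[2,0,-1],[2,0,-1],[2,0,-1],[2,0,-1],[2,0,-1],[2,0,-1],[2,0,-1]], "rot": [[0,0,0],[0,0,0],[0,0,0],[0,0,0],[0,0,0],[0,0,0],[0,0,0],[0,0,0]]}}

```text
time: 5.2
eef_pos: [0.581, -0.2165, 0.1237]
orientation: [0.583, -0.401, 0.582, 0.4]
ft_force: [0.1, 1.0, 5.9]
gripper_width: 0.0107
```

>>> {"method": "step_arm", "body": {"grip": [8,8,8,8,8,8,8], "translation": [[-3,0,0],[-8,0,0],[-15,0,0],[-25,0,0],[-35,0,0],[-40,0,0],[-40,0,0]], "rot": [[0,0,0],[0,0,0],[0,0,0],[0,0,0],[0,0,0],[0,0,0],[0,0,0]]}}

```text
time: 5.9
eef_pos: [0.5819, -0.217, 0.1656]
orientation: [0.583, -0.402, 0.582, 0.4]
ft_force: [-0.5, 0.3, -3.3]
gripper_width: 0.0106
```

```bash
python3 - <<'E'
from h import *
from rig import state
loadcam("wrist","w4");loadcam("scene","s4");loadcam("top","t4")
s=state();print(s["eef_pos"],s["ft_force"],s["torque"],s["gripper_width"],rq(s["orientation"]).as_matrix().round(4))
t=cv2.imread("pics/s4.png");cv2.imwrite("pics/s4z.png",cv2.resize(t[100:300,180:340],None,fx=3,fy=3,interpolation=cv2.INTER_CUBIC))
E
```

```text
[ 0.58082841 -0.21640963  0.16340434] [ 0.27946363  0.43443208 -3.16223121] [ 0.03979102 -0.01807565  0.01481751] 0.011014738216346643 [[ 8.000e-04 -9.341e-01  3.569e-01]
 [-4.000e-04  3.569e-01  9.341e-01]
 [-1.000e+00 -9.000e-04 -1.000e-04]]
```

View pics/w4.png

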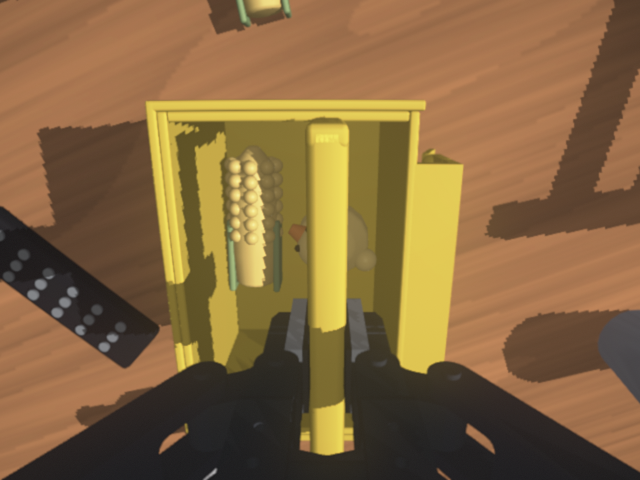

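View pics/s4z.png

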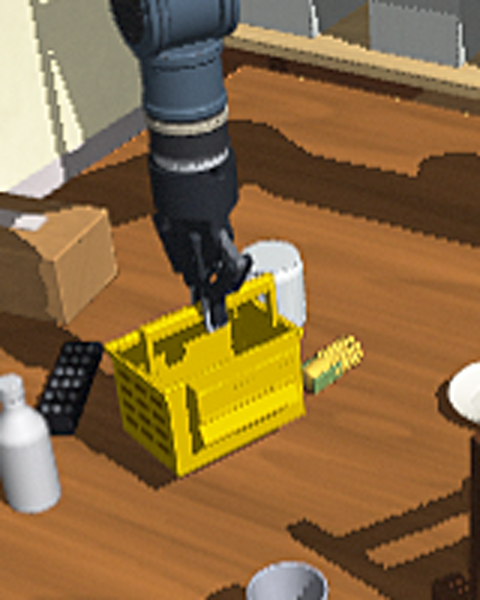

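```bash
python3 - <<'E'
from h import *
M=pose([.577,.181,0,1.006])
a=ap(M,[-.090,0,.318]); print(a,ap(M,[-.044,0,.318]))
rows([([.57,-.19,.23],1.206,3),([.545,-.10,.318],1.15,5),(a,1.006,6)],0,8)
E
```

```text
[0.52882806 0.10497721 0.318     ] [0.55344927 0.1438333  0.318     ]
from [ 0.5808 -0.2164  0.1634] 1.2058
{"grip":[8,8,8,8,8,8,8,8,8,8,8,8,8,8],"translation":[[-22.2,6.5,6.9],[-44.4,13.0,13.9],[-66.6,19.5,20.8],[-84.2,30.6,35.8],[-101.8,41.6,50.9],[-119.5,52.7,65.9],[-137.1,63.8,80.9],[-154.7,74.9,95.9],[-154.7,89.6,126.9],[-154.7,104.3,157.8],[-154.7,119.0,188.8],[-154.7,133.7,219.7],[-154.8,148.4,250.7],[-154.8,163.1,281.6]],"rot":[[-0.0,-0.0,0.001],[-0.0,-0.0,0.001],[-0.0,-0.0,0.001],[0.011,-0.0,0.001],[0.022,-0.0,0.001],[0.033,-0.0,0.001],[0.045,-0.0,0.001],[0.056,-0.0,0.001],[0.08,-0.0,0.001],[0.104,-0.0,0.001],[0.128,-0.0,0.001],[0.152,-0.0,0.001],[0.176,-0.0,0.001],[0.2,-0.0,0.001]]}
```

Pose and rise first, then gently across (20 rows, smoothed).

>>> {"method": "step_arm", "body": {"grip": [8,8,8,8,8,8,8,8,8,8,8,8,8,8,8,8,8,8,8,8], "translation": [[-8,1,1],[-22,4,4],[-40,9,9],[-58,15,15],[-76,23,25],[-94,32,38],[-112,43,54],[-128,54,72],[-141,66,92],[-150,78,114],[-154,90,138],[-155,102,161],[-155,114,184],[-155,126,207],[-155,137,229],[-155,147,249],[-155,155,265],[-155,160,275],[-155,163,281],[-155,163,282]], "rot": [[0,0,0],[0,0,0],[0,0,0],[0.01,0,0],[0.02,0,0],[0.03,0,0],[0.04,0,0],[0.05,0,0],[0.065,0,0],[0.08,0,0],[0.095,0,0],[0.11,0,0],[0.13,0,0],[0.145,0,0],[0.16,0,0],[0.175,0,0],[0.185,0,0],[0.195,0,0],[0.2,0,0],[0.2,0,0]]}}

```text
time: 8.05
eef_pos: [0.5289, 0.106, 0.3193]
orientation: [0.62, -0.342, 0.619, 0.341]
ft_force: [-0.2, -0.4, -3.9]
gripper_width: 0.0109
```

>>> {"method": "step_arm", "body": {"grip": [8,8,8], "translation": [[0,0,0],[0,0,0],[0,0,0]], "rot": [[0,0,0],[0,0,0],[0,0,0]]}}

```text
time: 8.35
eef_pos: [0.529, 0.1054, 0.3194]
orientation: [0.62, -0.341, 0.619, 0.34]
ft_force: [1.0, 0.0, -3.6]
gripper_width: 0.0107
```

```bash
python3 - <<'E'
from h import *
from rig import state
for n in("wrist","scene","top"): loadcam(n,n+"5")
s=state();print(s["eef_pos"],s["ft_force"],s["torque"],s["gripper_width"],rq(s["orientation"]).as_matrix().round(4))
a=cv2.imread("pics/scene5.png");b=cv2.imread("pics/top5.png")
cv2.imwrite("pics/s5z.png",cv2.resize(a[80:350,250:450],None,fx=2.2,fy=2.2,interpolation=cv2.INTER_CUBIC))
cv2.imwrite("pics/t5z.png",cv2.resize(b[155:310,180:380],None,fx=3.8,fy=3.8,interpolation=cv2.INTER_CUBIC))
E
```

```text
[0.52895156 0.10558814 0.31924629] [ 0.26408379  0.54928591 -3.83542952] [ 0.01482333 -0.02931292  0.0033261 ] 0.011184753732774196 [[ 2.100e-03 -8.449e-01  5.349e-01]
 [-3.000e-04  5.349e-01  8.449e-01]
 [-1.000e+00 -1.900e-03  8.000e-04]]
```

View pics/wrist5.png

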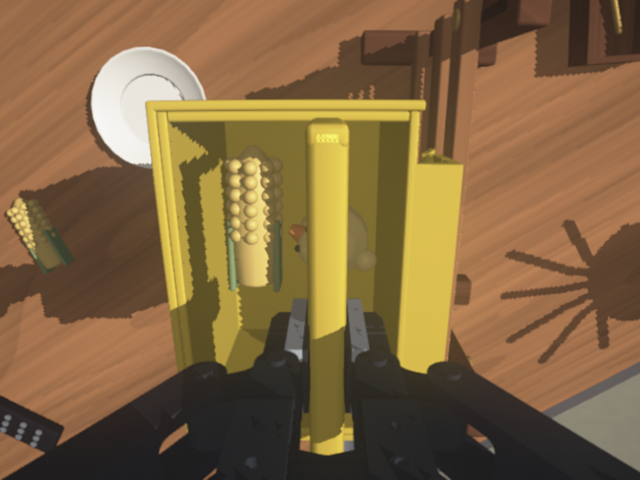

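View pics/s5z.png

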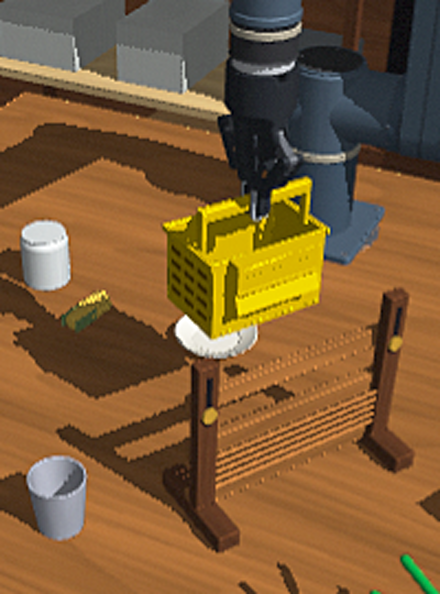

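View pics/t5z.png

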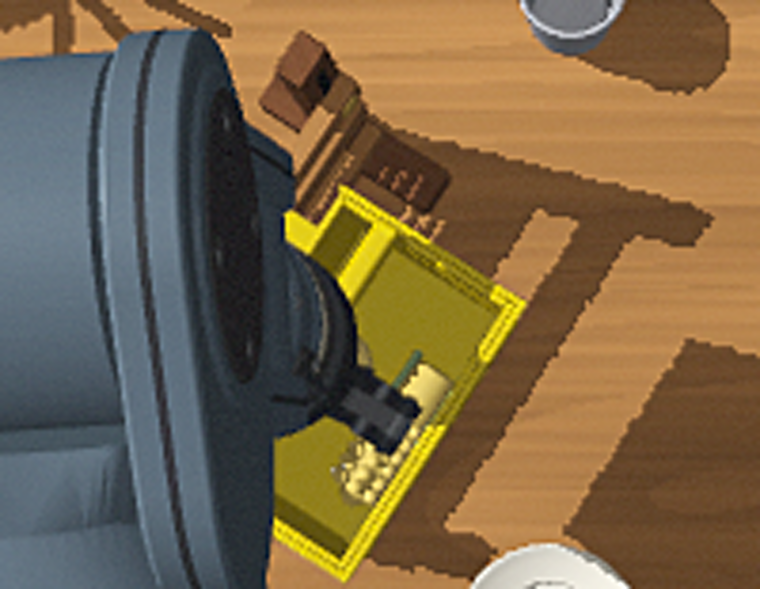

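```bash
python3 - <<'E'
import cv2
t=cv2.imread("pics/wrist5.png")
cv2.imwrite("pics/w5a.png",cv2.resize(t[0:180,395:525],None,fx=4.4,fy=4.4,interpolation=cv2.INTER_CUBIC))
cv2.imwrite("pics/w5b.png",cv2.resize(t[60:190,130:470],None,fx=2.3,fy=4,interpolation=cv2.INTER_CUBIC))
E
```

```text
(no output)
```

View pics/w5a.png

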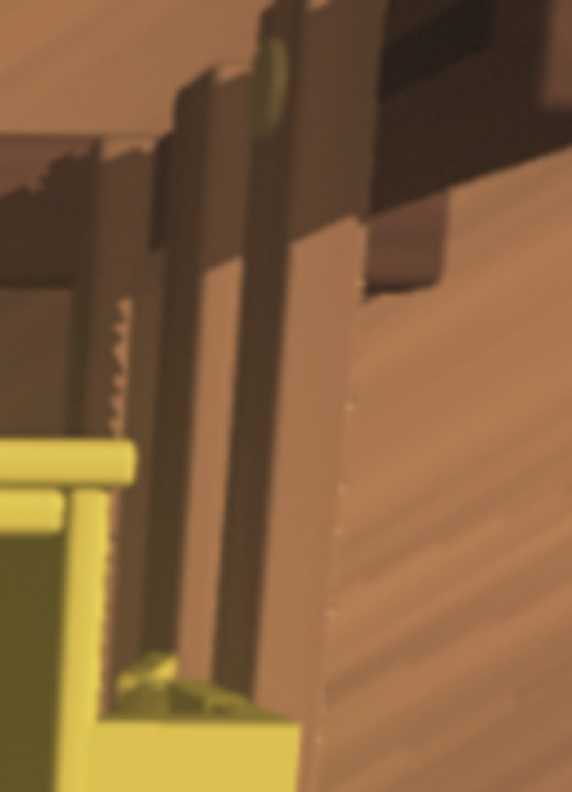

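```bash
cat > f5.py <<'E'
from h import *
from scipy.optimize import least_squares
from rig import state
c1=cam("w1"); c5=cam("wrist5"); t=cam("topA")
# basket in tool
s=state(); Rm=rq(s["orientation"]).as_matrix(); p0=s["eef_pos"]
B=np.array([[0,0,-1],[0,1,0],[1,0,0]],float) # basket->tool axes
def bw(P,o):  # basket mm -> world ; o=[tx,ty,tz (tool mm of handle), pitch(about basket y), roll, yaw]
    P=np.asarray(P,float)-[15,0,91]
    P=P@R.from_euler('xyz',[o[4],o[3],o[5]]).as_matrix().T
    return p0+((P@B.T+np.array(o[:3]))/1e3)@Rm.T
def show():
    pts={"rimFL":[-52,77,50],"rimFR":[52,77,50],"barend":[15,71,99],"bridgeFB":[66.5,55,48],"bridgeFF":[52,55,48]}
    for k,v in pts.items(): print(k,proj(c5,bw([v],[-17.3,0,0,0,0,0]))[0].round(1))
if __name__=="__main__":
    show()
    # rail
    L5=[crop([[302,5],[281,340],[258,690]],4.4,395,0),crop([[388,5],[365,225],[318,720]],4.4,395,0)]
    w1=np.r_[crop([[478,28],[540,34]],4,330,0),crop([[312,442],[368,440]],4,340,250)]
    def lineres(p):
        M=pose([p[0],p[1],0,p[2]]); out=[]
        for x,ob in zip((-.006,.006),L5):
            e=proj(c5,ap(M,[[x,.141,p[3]],[x,.0,p[3]]])); 
            d=e[1]-e[0]; n=np.array([-d[1],d[0]])/np.hypot(*d); out+=list((ob-e[0])@n)
        return np.array(out)
    for h in (.174,.178,.182,.186):
        def f(q):
            p=[*q,h]; M=pose([p[0],p[1],0,p[2]])
            X=ap(M,[[-.006,.139,h],[.006,.139,h],[-.006,-.139,h],[.006,-.139,h]])
            return np.r_[(proj(c1,X)-w1).ravel()*[1,.3]*4, lineres(p)]
        r=least_squares(f,[.577,.181,1.005]); print(h,r.x.round(4),r.cost.round(1),r.fun.round(1)[8:],"seat-frame rail at", )
        # rail centre (tool z) relative to the tool
        M=pose([r.x[0],r.x[1],0,r.x[2]]); v=(np.array([r.x[0],r.x[1],0])-p0)@Rm; print("  tool y,z of panel origin mm",(v*1e3).round(1)[1:])
E
python3 f5.py
```

```text
rimFL [148.5 104. ]
rimFR [424.3 102.9]
barend [325.7 125.5]
bridgeFB [456.2 161.1]
bridgeFF [419.7 160.9]Traceback (most recent call last):
  File "f5.py", line 31, in <module>
    r=least_squares(f,[.577,.181,1.005]); print(h,r.x.round(4),r.cost.round(1),r.fun.round(1)[8:],"seat-frame rail at", )
    return func(*args, **kwargs)
    vector_fun = VectorFunction(
        fun_wrapped,
    ...<6 lines>...
        workers=workers
    )
    self._update_fun()
    ~~~~~~~~~~~~~~~~^^
    self.f = self.fun_wrapped(xp_copy(self.x))
             ~~~~~~~~~~~~~~~~^^^^^^^^^^^^^^^^^
    return np.atleast_1d(self.fun(x))
                         ~~~~~~~~^^^
    return self.f(x, *self.args, **self.kwargs)
           ~~~~~~^^^^^^^^^^^^^^^^^^^^^^^^^^^^^^
  File "f5.py", line 30, in f
    return np.r_[(proj(c1,X)-w1).ravel()*[1,.3]*4, lineres(p)]
                 ~~~~~~~~~~~~~~~~~~~~~~~^~~~~~~
ValueError: operands could not be broadcast together with shapes (8,) (2,)
```

```bash
sed -i 's/\*\[1,.3\]\*4,/*np.tile([1,.3],4),/' f5.py; python3 f5.py | tail -8
```

```text
0.174 [0.5772 0.1818 1.0025] 7.0 [ 0.2 -1.2 -2.4 -0.1  0.5  0.9] seat-frame rail at
  tool y,z of panel origin mm [ 0.6 89.9]
0.178 [0.5764 0.181  1.0036] 6.1 [ 0.  -1.3 -2.4  0.   0.7  1.2] seat-frame rail at
  tool y,z of panel origin mm [ 0.9 88.8]
0.182 [0.5756 0.1801 1.0047] 6.9 [-0.2 -1.4 -2.4  0.1  0.8  1.4] seat-frame rail at
  tool y,z of panel origin mm [ 1.1 87.7]
0.186 [0.5749 0.1793 1.0058] 9.4 [-0.3 -1.4 -2.4  0.2  1.   1.7] seat-frame rail at
  tool y,z of panel origin mm [ 1.3 86.6]
```

```bash
cat > tri.py <<'E'
from h import *
from scipy.optimize import least_squares
c1=cam("w1"); c5=cam("wrist5"); t=cam("topA"); s=cam("sceneA")
def tri(obs):
    r=least_squares(lambda X:np.concatenate([proj(c,X)[0]-u for c,u in obs]),[.57,.18,.17]); return r.x.round(4),r.fun.round(1)
bp=[(c1,crop([452,113],4,330,0)),(c5,crop([268,85],4.4,395,0)),(t,crop([232,295],12,185,260))]
bm=[(c1,crop([301,370],4,340,250)),(t,crop([385,175],12,240,168))]
print("bolt+",tri(bp));print("bolt-",tri(bm))
# scene bolts: height by intersecting with plane x=xb of panel
M=pose([.576,.1806,0,1.004])
for xb in(.02,.03,.04):
  for u in ([107,290],[461,152]):
    o,D=ray(s,crop([u],4.2,320,200)); Mi=np.linalg.inv(M); o2=ap(Mi,o); d2=D[0]@M[:3,:3]; 
    k=(xb-o2[0])/d2[0]; print(xb,(o2+k*d2).round(4))
E
python3 tri.py
```

```text
bolt+ (array([0.4646, 0.2415, 0.175 ]), array([-0.5, -0.2,  0.3,  0.3, -0.6,  0.3]))
bolt- (array([0.6803, 0.1055, 0.1672]), array([-0.1, -0. , -0.3, -0.2]))
0.02 [ 0.02   -0.1219  0.1563]
0.02 [0.02   0.1374 0.155 ]
0.03 [ 0.03   -0.1284  0.1667]
0.03 [0.03   0.1272 0.1655]
0.04 [ 0.04   -0.1349  0.1771]
0.04 [0.04   0.117  0.1759]
```

>>> {"method": "step_arm", "body": {"grip": [8,8,8,8,8,8,8,8,8], "translation": [[0,0,3],[0,0,9],[0,0,17],[0,1,26],[0,1,34],[0,1,40],[0,1,43],[0,1,44],[0,1,44]], "rot": [[0,0,0],[0,0,0],[0,0,0],[0,0,0],[0,0,0],[0,0,0],[0,0,0],[0,0,0],[0,0,0]]}}

```text
time: 9.4
eef_pos: [0.5517, 0.1433, 0.3192]
orientation: [0.62, -0.342, 0.619, 0.341]
ft_force: [-1.1, -0.0, -3.7]
gripper_width: 0.0112
```

```bash
python3 - <<'E'
from h import *
from rig import state
for n in("wrist","scene","top"): loadcam(n,n+"6")
s=state();print(s["eef_pos"],s["ft_force"],s["torque"],s["gripper_width"],rq(s["orientation"]).as_matrix().round(4))
Rm=rq(s["orientation"]).as_matrix()
for h,x,y in((.178,.5764,.181),(.182,.5756,.1801)): print(h,((np.array([x,y,h])-s["eef_pos"])@Rm*1e3).round(1))
a=cv2.imread("pics/scene6.png");b=cv2.imread("pics/wrist6.png")
cv2.imwrite("pics/s6z.png",cv2.resize(a[120:330,300:450],None,fx=2.8,fy=2.8,interpolation=cv2.INTER_CUBIC))
cv2.imwrite("pics/w6z.png",cv2.resize(b[0:180,395:525],None,fx=3.3,fy=3.3,interpolation=cv2.INTER_CUBIC))
E
```

```text
[0.5515549  0.143055   0.31939305] [-0.64349826 -0.17001959 -3.27251382] [ 0.02712541  0.0317428  -0.01537157] 0.011021290257491854 [[ 2.100e-03 -8.448e-01  5.351e-01]
 [-4.000e-04  5.351e-01  8.448e-01]
 [-1.000e+00 -2.000e-03  7.000e-04]]
0.178 [141.4  -0.4  45.2]
0.182 [137.4  -0.2  44.1]
```

View pics/s6z.png

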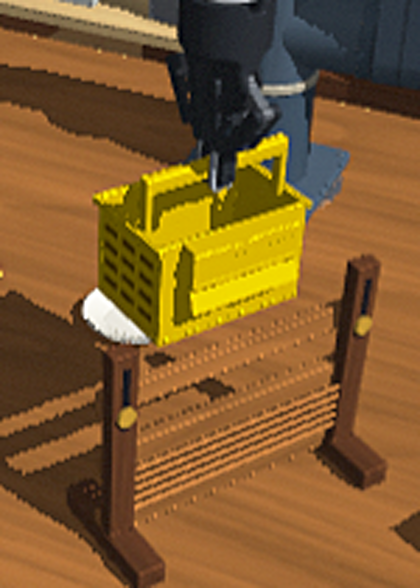

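View pics/w6z.png

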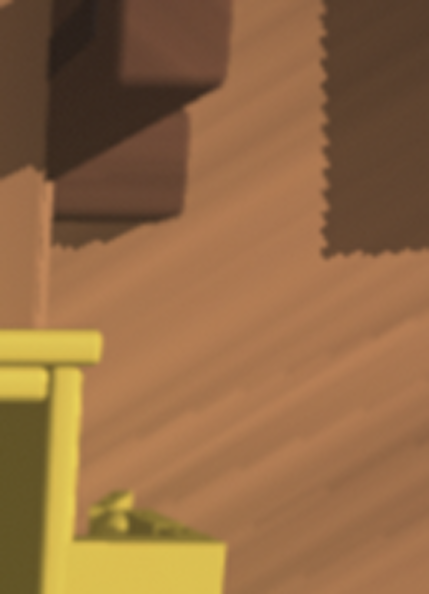

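```bash
python3 - <<'E'
from h import *
c=cam("wrist6")
b=cv2.imread("pics/wrist6.png")
cv2.imwrite("pics/w6y.png",cv2.resize(b[0:110,370:430],None,fx=7,fy=7,interpolation=cv2.INTER_CUBIC)[:,:])
for h,x,y,w in((.178,.5764,.181,1.0036),(.182,.5756,.1801,1.0047)):
    M=pose([x,y,0,w])
    for xx in(-.006,.006):
        P=proj(c,ap(M,[[xx,yy,h] for yy in(.139,.12,.1,.08)])); print(h,xx,P.round(1).tolist(), ((P+.5-[370,0])*7-.5).round(0).tolist())
E
```

```text
0.178 -0.006 [[391.1, -2.2], [389.9, 31.6], [388.6, 66.0], [387.3, 99.2]] [[151.0, -12.0], [142.0, 224.0], [133.0, 465.0], [124.0, 698.0]]
0.178 0.006 [[410.9, -1.9], [409.4, 31.8], [407.8, 66.2], [406.1, 99.4]] [[290.0, -10.0], [279.0, 226.0], [267.0, 466.0], [256.0, 699.0]]
0.182 -0.006 [[389.8, -4.1], [388.7, 30.2], [387.4, 65.1], [386.2, 98.9]] [[142.0, -26.0], [134.0, 214.0], [125.0, 459.0], [116.0, 695.0]]
0.182 0.006 [[410.0, -3.9], [408.5, 30.4], [406.9, 65.3], [405.3, 99.0]] [[283.0, -24.0], [272.0, 216.0], [261.0, 460.0], [250.0, 696.0]]
```

View pics/w6y.png

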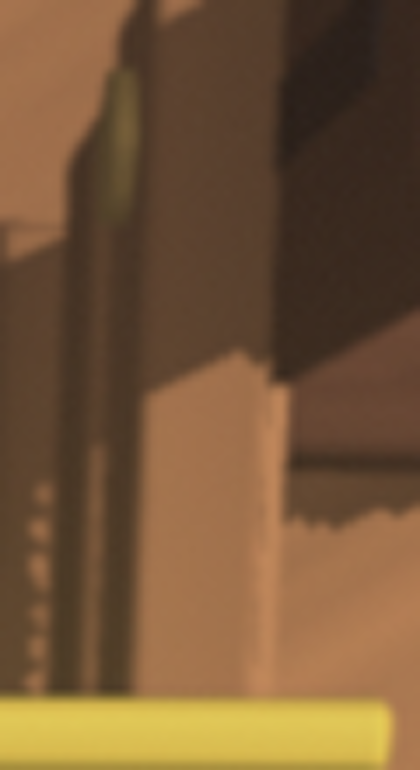

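>>> {"method": "step_arm", "body": {"grip": [8,8,8,8,8,8,8,8,8,8], "translation": [[4,0,1],[10,0,1],[16,0,1],[21,0,1],[25,0,1],[29,0,1],[33,0,1],[36,0,1],[39,0,1],[40,0,1]], "rot": [[0,0,0],[0,0,0],[0,0,0],[0,0,0],[0,0,0],[0,0,0],[0,0,0],[0,0,0],[0,0,0],[0,0,0]]}}

```text
time: 10.55
eef_pos: [0.5521, 0.1439, 0.279]
orientation: [0.62, -0.341, 0.619, 0.34]
ft_force: [0.0, -0.7, -2.4]
gripper_width: 0.011
```

```bash
python3 - <<'E'
from h import *
from rig import state
for n in("wrist","scene"): loadcam(n,n+"7")
s=state();print(s["eef_pos"],s["ft_force"],s["torque"],rq(s["orientation"]).as_matrix().round(4))
a=cv2.imread("pics/scene7.png");b=cv2.imread("pics/wrist7.png")
cv2.imwrite("pics/s7z.png",cv2.resize(a[150:300,320:430],None,fx=5,fy=5,interpolation=cv2.INTER_CUBIC))
E
```

```text
[0.55211503 0.14386694 0.27923116] [-0.27056794 -0.99060071 -3.66041727] [ 0.03924316 -0.08167988 -0.02841132] [[ 1.900e-03 -8.447e-01  5.352e-01]
 [-5.000e-04  5.352e-01  8.447e-01]
 [-1.000e+00 -1.800e-03  6.000e-04]]
```

View pics/s7z.png

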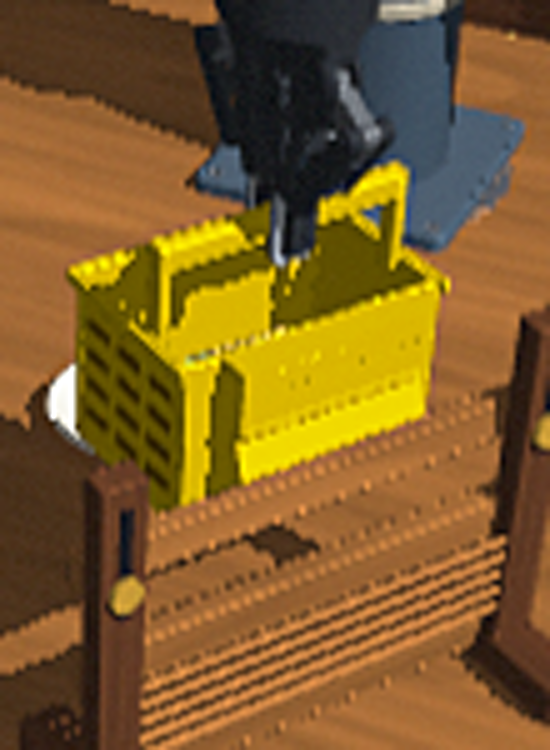

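View pics/wrist7.png

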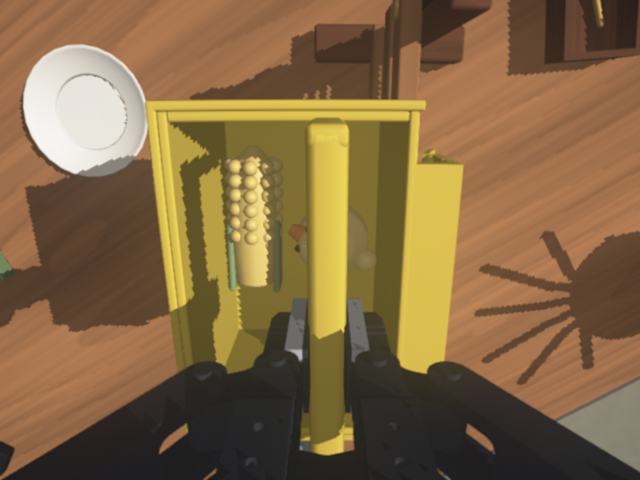

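```bash
python3 - <<'E'
from h import *
c=cam("scene7")
for h,x,y,w in((.176,.5768,.1814,1.005),(.182,.5758,.1803,1.006)):
    M=pose([x,y,0,w])
    for xx in(-.006,.006):
      for z in (h,h-.024):
        P=proj(c,ap(M,[[xx,yy,z] for yy in(.11,-.11)])); print(h,xx,z,((P+.5-[320,150])*5-.5).round(0).tolist())
a=cv2.imread("pics/scene7.png")
cv2.imwrite("pics/s7y.png",cv2.resize(a[215:262,340:425],None,fx=9,fy=9,interpolation=cv2.INTER_CUBIC))
E
```

```text
0.176 -0.006 0.176 [[481.0, 390.0], [121.0, 527.0]]
0.176 -0.006 0.152 [[476.0, 427.0], [120.0, 565.0]]
0.176 0.006 0.176 [[496.0, 402.0], [135.0, 541.0]]
0.176 0.006 0.152 [[491.0, 439.0], [134.0, 579.0]]
0.182 -0.006 0.182 [[481.0, 379.0], [121.0, 516.0]]
0.182 -0.006 0.158 [[476.0, 416.0], [120.0, 554.0]]
0.182 0.006 0.182 [[496.0, 391.0], [134.0, 529.0]]
0.182 0.006 0.158 [[490.0, 428.0], [133.0, 568.0]]
```

View pics/s7y.png

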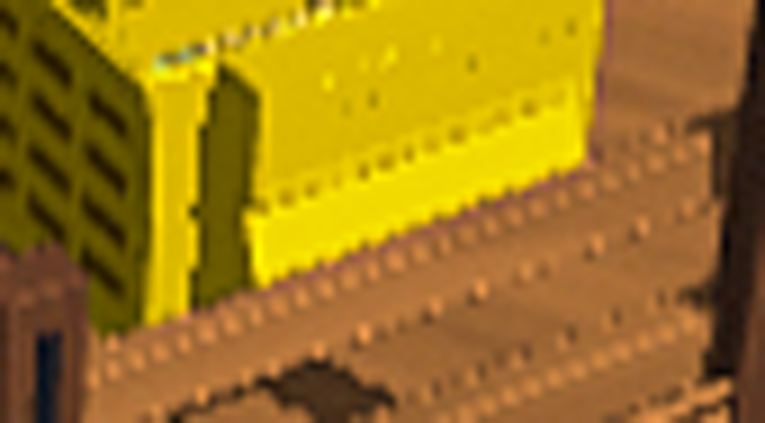

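>>> {"method": "step_arm", "body": {"grip": [8,8,8,8,8,8,8], "translation": [[3,0,0.5],[6,0,0.5],[9,0,0.5],[12,0,0.5],[14,0,0.5],[15,0,0.5],[16,0,0.5]], "rot": [[0,0,0],[0,0,0],[0,0,0],[0,0,0],[0,0,0],[0,0,0],[0,0,0]]}}

```text
time: 11.35
eef_pos: [0.5524, 0.1443, 0.2631]
orientation: [0.62, -0.341, 0.619, 0.34]
ft_force: [0.5, 0.1, -2.9]
gripper_width: 0.0111
```

>>> {"method": "step_arm", "body": {"grip": [8,8,8,8], "translation": [[1,0,0],[2,0,0],[3,0,0],[4,0,0]], "rot": [[0,0,0],[0,0,0],[0,0,0],[0,0,0]]}}

```text
time: 11.75
eef_pos: [0.5524, 0.1443, 0.2591]
orientation: [0.62, -0.341, 0.619, 0.34]
ft_force: [0.2, -0.5, -3.0]
gripper_width: 0.0107
```

>>> {"method": "step_arm", "body": {"grip": [8,8,8,8], "translation": [[1,0,0],[2,0,0],[3,0,0],[4,0,0]], "rot": [[0,0,0],[0,0,0],[0,0,0],[0,0,0]]}}

```text
time: 12.15
eef_pos: [0.5524, 0.1442, 0.2551]
orientation: [0.62, -0.341, 0.619, 0.34]
ft_force: [0.5, -0.1, -2.7]
gripper_width: 0.0111
```

```bash
python3 - <<'E'
from h import *
from rig import state
for n in("wrist","scene"): loadcam(n,n+"8")
s=state();print(s["eef_pos"],s["ft_force"],s["torque"],(s["ft_force"]@rq(s["orientation"]).as_matrix()).round(2))
a=cv2.imread("pics/scene8.png")
cv2.imwrite("pics/s8y.png",cv2.resize(a[205:262,340:425],None,fx=9,fy=9,interpolation=cv2.INTER_CUBIC))
E
```

```text
[0.55233122 0.14424962 0.25487511] [ 0.7731813  -0.3395377  -3.91753694] [ 0.11756286 -0.04550725 -0.00683866] [ 3.92 -0.83  0.13]
```

View pics/s8y.png

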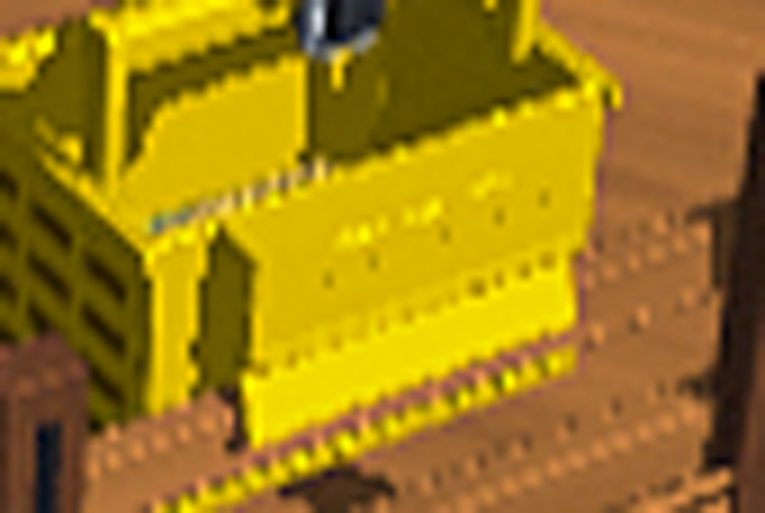

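>>> {"method": "step_arm", "body": {"grip": [8,8,8,8,8,8], "translation": [[1,0,0.5],[2,0,1],[3,0,1.5],[4,0,2],[5,0,2.5],[6,0,2.5]], "rot": [[0,0,0],[0,0,0],[0,0,0],[0,0,0],[0,0,0],[0,0,0]]}}

```text
time: 12.85
eef_pos: [0.5536, 0.1462, 0.2488]
orientation: [0.62, -0.341, 0.619, 0.34]
ft_force: [-1.2, -0.2, -3.1]
gripper_width: 0.0109
```

```bash
cat > st.py <<'E'
from h import *
from rig import state
s=state();Rm=rq(s["orientation"]).as_matrix();print(s["time"],s["eef_pos"].round(4),"tool F",(s["ft_force"]@Rm).round(2),"T",(s["torque"]@Rm).round(3),s["gripper_width"])
print("panel xz of seat:",((s["eef_pos"]-[.5768,.1814,.176])@np.array([np.cos(1.0065),np.sin(1.0065),0])*1e3+41).round(1), "tilt",Rm[2].round(4))
E
python3 st.py
```

```text
12.85 [0.5536 0.1462 0.2488] tool F [ 3.1   0.9  -0.81] T [ 0.024  0.134 -0.026] 0.01092156407490237
panel xz of seat: -1.1 tilt [-1.0e+00 -1.7e-03 -1.0e-04]
```

>>> {"method": "step_arm", "body": {"grip": [8,8,8,8,8], "translation": [[1,0,0],[2,0,0],[3,0,0],[4,0,0],[5,0,0]], "rot": [[0,0,0],[0,0,0],[0,0,0],[0,0,0],[0,0,0]]}}

```text
time: 13.35
eef_pos: [0.5536, 0.1462, 0.2438]
orientation: [0.62, -0.341, 0.619, 0.34]
ft_force: [-0.3, -0.2, -2.2]
gripper_width: 0.0108
```

```bash
python3 st.py
```

```text
13.35 [0.5536 0.1462 0.2438] tool F [ 2.23  0.18 -0.29] T [ 0.02   0.13  -0.061] 0.010830811535127806
panel xz of seat: -1.2 tilt [-1.     -0.0018 -0.    ]
```

>>> {"method": "step_arm", "body": {"grip": [8,8,8,8,8], "translation": [[1,0,0],[2,0,0],[3,0,0],[4,0,0],[5,0,0]], "rot": [[0,0,0],[0,0,0],[0,0,0],[0,0,0],[0,0,0]]}}

```text
time: 13.85
eef_pos: [0.5539, 0.1459, 0.2402]
orientation: [0.62, -0.342, 0.619, 0.34]
ft_force: [-2.6, -2.3, 5.6]
gripper_width: 0.0113
```

```bash
python3 st.py
```

```text
13.85 [0.5539 0.1459 0.2402] tool F [-5.66  0.94 -3.28] T [0.094 0.525 0.148] 0.01132594698292883
panel xz of seat: -1.2 tilt [-1.0e+00 -3.7e-03  8.0e-04]
```

>>> {"method": "step_arm", "body": {"grip": [8,8,8,8,8], "translation": [[1.5,0,-0.5],[2.5,0,-0.5],[3.5,0,-0.5],[4.5,0,-0.5],[5,0,-0.5]], "rot": [[0,0,0],[0,0,0],[0,0,0],[0,0,0],[0,0,0]]}}

```text
time: 14.35
eef_pos: [0.554, 0.1454, 0.2382]
orientation: [0.622, -0.342, 0.618, 0.339]
ft_force: [-3.3, -2.2, 11.0]
gripper_width: 0.0108
```

```bash
python3 st.py
```

```text
14.35 [0.554  0.1454 0.2382] tool F [-10.98   1.55  -3.62] T [0.05  0.738 0.521] 0.01079114654329256
panel xz of seat: -1.6 tilt [-1.     -0.0067  0.003 ]
```

```bash
python3 - <<'E'
from h import *
for n in("wrist","scene","top"): loadcam(n,n+"9")
a=cv2.imread("pics/scene9.png")
cv2.imwrite("pics/s9y.png",cv2.resize(a[195:290,325:435],None,fx=6.5,fy=6.3,interpolation=cv2.INTER_CUBIC))
b=cv2.imread("pics/wrist9.png")
cv2.imwrite("pics/w9y.png",cv2.resize(b[0:200,350:490],None,fx=3,fy=3,interpolation=cv2.INTER_CUBIC))
E
```

```text
(no output)
```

View pics/s9y.png

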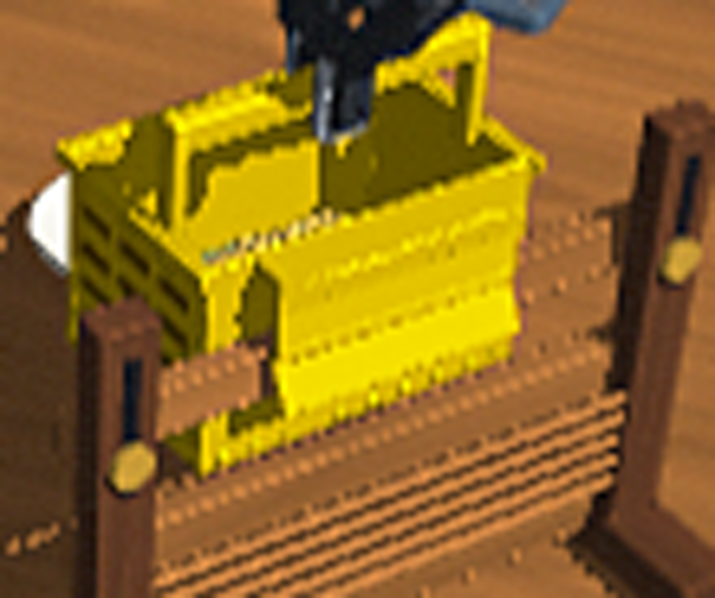

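View pics/w9y.png

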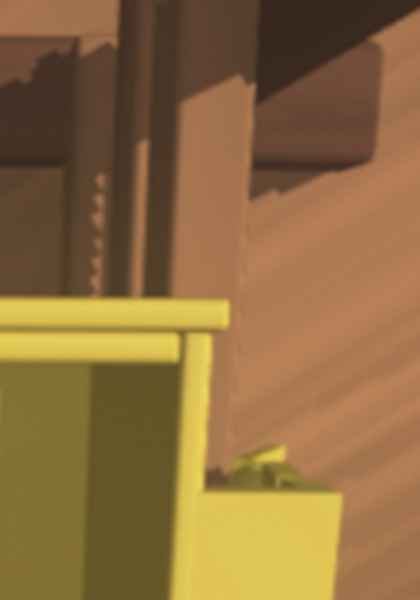

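View pics/top9.png

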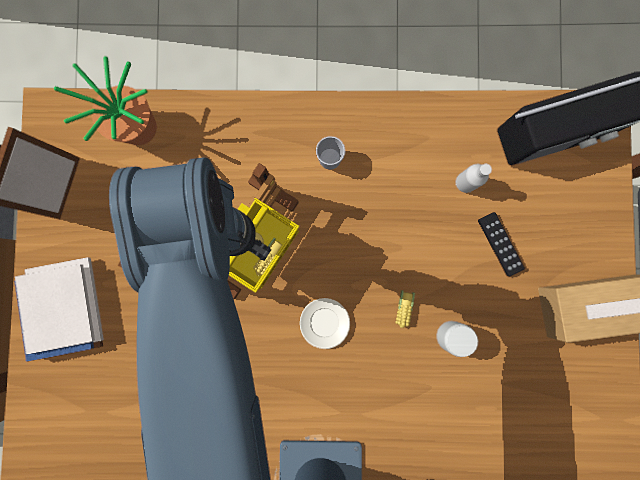

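>>> {"method": "step_arm", "body": {"grip": [8,8,8,8], "translation": [[3,0,-1],[4,0,-1],[4.5,0,-1],[5,0,-1]], "rot": [[0,0.003,0.005],[0,0.003,0.007],[0,0.003,0.01],[0,0.003,0.01]]}}

```text
time: 14.9
eef_pos: [0.5544, 0.145, 0.2349]
orientation: [0.62, -0.34, 0.619, 0.342]
ft_force: [-0.7, 0.1, 6.2]
gripper_width: 0.0108
```

```bash
python3 st.py
```

```text
14.9 [0.5544 0.145  0.2349] tool F [-6.19  0.66 -0.27] T [0.068 0.076 0.084] 0.010829942174095632
panel xz of seat: -1.8 tilt [-1.      0.001   0.0031]
```

>>> {"method": "step_arm", "body": {"grip": [8,8,8,8,8], "translation": [[2,0,0],[3,0,0],[4,0,0],[5,0,0],[6,0,0]], "rot": [[0,0.003,0],[0,0.003,0],[0,0.003,0],[0,0.003,0],[0,0.003,0]]}}

```text
time: 15.4
eef_pos: [0.5549, 0.145, 0.2304]
orientation: [0.62, -0.341, 0.619, 0.341]
ft_force: [-2.5, -2.0, 6.8]
gripper_width: 0.0109
```

```bash
python3 st.py
```

```text
15.4 [0.5549 0.145  0.2304] tool F [-6.84  1.05 -3.08] T [0.084 0.471 0.246] 0.010908379470559228
panel xz of seat: -1.4 tilt [-1.     -0.0011  0.0019]
```

>>> {"method": "step_arm", "body": {"grip": [8,8,8,8,8,8,8], "translation": [[2,0.5,-0.8],[3.5,0.5,-0.8],[5,0.5,-0.8],[6.5,0.5,-0.8],[8,0.5,-0.8],[9,0.5,-0.8],[10,0.5,-0.8]], "rot": [[0,0.003,0.002],[0,0.003,0.002],[0,0.003,0.002],[0,0.003,0.002],[0,0.003,0.002],[0,0.003,0.003],[0,0.003,0.003]]}}

```text
time: 16.1
eef_pos: [0.555, 0.1447, 0.2219]
orientation: [0.62, -0.341, 0.619, 0.341]
ft_force: [-2.1, -1.8, 5.3]
gripper_width: 0.0109
```

```bash
python3 st.py
```

```text
16.1 [0.555  0.1447 0.2219] tool F [-5.28  0.79 -2.63] T [0.081 0.256 0.031] 0.01085995228548742
panel xz of seat: -1.6 tilt [-1.0e+00 -7.0e-04  1.2e-03]
```

>>> {"method": "step_arm", "body": {"grip": [8,8,8,8,8,8,8], "translation": [[2,0.5,-0.3],[3,0.5,-0.3],[4,0.5,-0.3],[5,0.5,-0.3],[6,0.5,-0.3],[7,0.5,-0.3],[8,0.5,-0.3]], "rot": [[0,0.002,0.002],[0,0.002,0.002],[0,0.002,0.002],[0,0.002,0.002],[0,0.002,0.002],[0,0.002,0.003],[0,0.002,0.003]]}}

```text
time: 16.8
eef_pos: [0.5552, 0.1446, 0.2154]
orientation: [0.62, -0.341, 0.619, 0.341]
ft_force: [-2.8, -2.9, 6.0]
gripper_width: 0.0106
```

```bash
python3 st.py
```

```text
16.8 [0.5552 0.1446 0.2154] tool F [-5.98  0.8  -3.97] T [0.048 0.341 0.025] 0.010623124873464913
panel xz of seat: -1.6 tilt [-1.e+00 -2.e-04  9.e-04]
```

>>> {"method": "step_arm", "body": {"grip": [8,8,8,8,8], "translation": [[2,0.5,-0.5],[3,0.5,-0.5],[4,0.5,-0.5],[5,0.5,-0.5],[6,0.5,-0.5]], "rot": [[0,0.002,0.001],[0,0.002,0.001],[0,0.002,0.001],[0,0.002,0.001],[0,0.002,0.001]]}}

```text
time: 17.3
eef_pos: [0.5552, 0.1449, 0.2092]
orientation: [0.62, -0.341, 0.619, 0.341]
ft_force: [0.3, 0.1, -4.6]
gripper_width: 0.0109
```

```bash
python3 st.py
```

```text
17.3 [0.5552 0.1449 0.2092] tool F [ 4.57 -0.21  0.23] T [ 0.003 -0.208 -0.154] 0.010870263665570026
panel xz of seat: -1.4 tilt [-1.e+00  2.e-04  5.e-04]
```

>>> {"method": "step_arm", "body": {"grip": [8,8,8,8], "translation": [[0.5,0,0],[1,0,0],[1.5,0,0],[2,0,0]], "rot": [[0,0,0],[0,0,0],[0,0,0],[0,0,0]]}}

```text
time: 17.7
eef_pos: [0.5546, 0.1451, 0.2068]
orientation: [0.619, -0.34, 0.62, 0.341]
ft_force: [-1.3, -0.9, -1.0]
gripper_width: 0.0106
```

```bash
python3 st.py
```

```text
17.7 [0.5546 0.1451 0.2068] tool F [ 1.    0.62 -1.47] T [-0.025  0.093  0.353] 0.010632149973942417
panel xz of seat: -1.6 tilt [-1.      0.0016  0.    ]
```

>>> {"method": "step_arm", "body": {"grip": [8,8,8,8], "translation": [[0.8,0,0],[1.2,0,0],[1.6,0,0],[2,0,0]], "rot": [[0,0,-0.001],[0,0,-0.001],[0,0,-0.001],[0,0,-0.001]]}}

```text
time: 18.1
eef_pos: [0.5546, 0.145, 0.2066]
orientation: [0.62, -0.341, 0.619, 0.341]
ft_force: [-5.4, -1.3, 7.1]
gripper_width: 0.0109
```

```bash
python3 - <<'E'
from h import *
for n in("wrist","scene"): loadcam(n,n+"10")
a=cv2.imread("pics/scene10.png")
cv2.imwrite("pics/s10y.png",cv2.resize(a[195:300,325:435],None,fx=6,fy=5.7,interpolation=cv2.INTER_CUBIC))
E
python3 st.py
```

```text
18.2 [0.5546 0.145  0.2066] tool F [-6.69  2.61 -2.73] T [0.068 0.472 0.571] 0.01109703167227763
panel xz of seat: -1.7 tilt [-1.e+00 -6.e-04  9.e-04]
```

View pics/s10y.png

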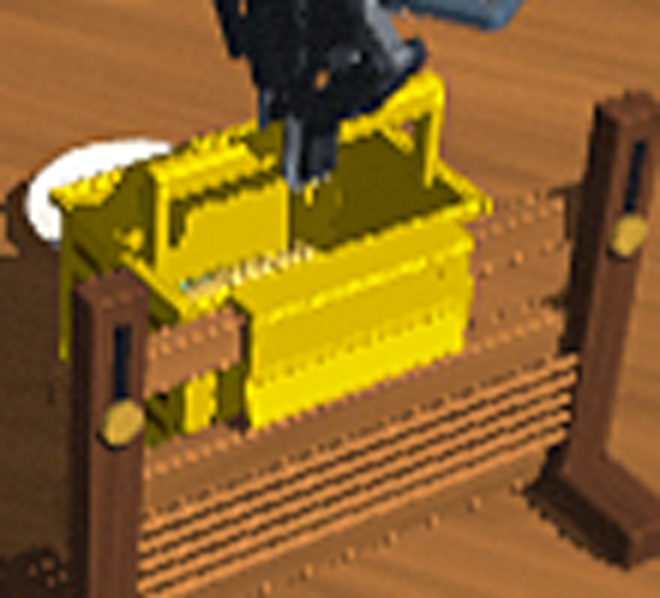

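View pics/wrist10.png

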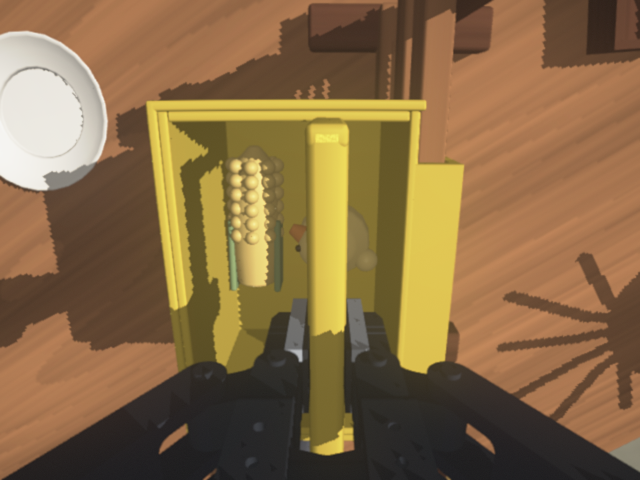

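>>> {"method": "step_arm", "body": {"grip": [8,8,8,8], "translation": [[2,0,0.5],[2.5,0,0.5],[3,0,0.5],[3,0,0.5]], "rot": [[0,0.001,0.003],[0,0.001,0.005],[0,0.001,0.006],[0,0.001,0.006]]}}

```text
time: 18.6
eef_pos: [0.5545, 0.145, 0.2066]
orientation: [0.619, -0.34, 0.62, 0.342]
ft_force: [-4.9, -1.7, 9.0]
gripper_width: 0.0108
```

```bash
python3 st.py
```

```text
18.6 [0.5545 0.145  0.2066] tool F [-9.02  3.22 -4.09] T [0.    0.802 0.763] 0.010778400273720946
panel xz of seat: -1.7 tilt [-1.0e+00  3.5e-03  5.0e-04]
```

>>> {"method": "step_arm", "body": {"grip": [8,8,8], "translation": [[0,0,-0.5],[0,0,-0.5],[0,0,-0.5]], "rot": [[0,0,-0.003],[0,0,-0.003],[0,0,-0.003]]}}

```text
time: 18.9
eef_pos: [0.5545, 0.1444, 0.2066]
orientation: [0.62, -0.341, 0.619, 0.341]
ft_force: [-0.6, -0.6, 1.4]
gripper_width: 0.0108
```

```bash
python3 st.py
```

```text
18.9 [0.5545 0.1444 0.2066] tool F [-1.36  0.21 -0.85] T [-0.009  0.113  0.053] 0.010801757131520897
panel xz of seat: -2.2 tilt [-1.e+00 -3.e-04  5.e-04]
```

Nearly no load left; open the fingers.

>>> {"method": "step_arm", "body": {"grip": [16,25,35,40,40,40], "translation": [[0,0,0],[0,0,0],[0,0,0],[0,0,0],[0,0,0],[0,0,0]], "rot": [[0,0,0],[0,0,0],[0,0,0],[0,0,0],[0,0,0],[0,0,0]]}}

```text
time: 19.5
eef_pos: [0.5546, 0.1445, 0.2067]
orientation: [0.62, -0.341, 0.619, 0.341]
ft_force: [0.1, -0.2, 0.6]
gripper_width: 0.0401
```

```bash
python3 - <<'E'
from h import *
for n in("wrist",): loadcam(n,n+"11")
E
python3 st.py
```

```text
19.55 [0.5546 0.1445 0.2067] tool F [ 0.3   0.08 -0.14] T [-0.003 -0.     0.032] 0.03973030383056466
panel xz of seat: -2.1 tilt [-1.e+00 -5.e-04  7.e-04]
```

View pics/wrist11.png

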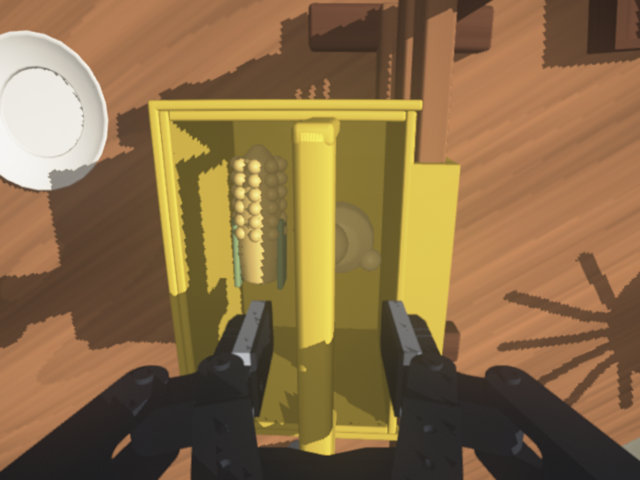

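>>> {"method": "step_arm", "body": {"grip": [40,40,40,40,40,40,40,40,40,40], "translation": [[-5,0,-3],[-15,0,-3],[-28,0,-3],[-43,0,-3],[-60,0,-3],[-80,0,-3],[-100,0,-10],[-120,0,-25],[-135,0,-45],[-140,0,-60]], "rot": [[0,0,0],[0,0,0],[0,0,0],[0,0,0],[0,0,0],[0,0,0],[0,0,0],[0,0,0],[0,0,0],[0,0,0]]}}

```text
time: 20.55
eef_pos: [0.5223, 0.0926, 0.3499]
orientation: [0.621, -0.341, 0.618, 0.34]
ft_force: [0.0, -0.2, -0.3]
gripper_width: 0.0397
```

```bash
python3 - <<'E'
from h import *
for n in("wrist","scene","top"): loadcam(n,n+"12")
a=cv2.imread("pics/scene12.png")
cv2.imwrite("pics/s12y.png",cv2.resize(a[195:300,325:435],None,fx=6,fy=5.7,interpolation=cv2.INTER_CUBIC))
# did other things move? compare
a=cv2.imread("pics/sceneA.png").astype(int);b=cv2.imread("pics/scene12.png").astype(int)
d=(abs(a-b).max(2)>60).astype(np.uint8)*255; cv2.imwrite("pics/diff.png",d)
E
python3 st.py
```

```text
20.7 [0.5222 0.0928 0.3474] tool F [ 0.7  -0.22  1.02] T [-0.044 -0.028 -0.02 ] 0.040069094459303116
panel xz of seat: -63.1 tilt [-1.     -0.0016  0.0019]
```

View pics/s12y.png

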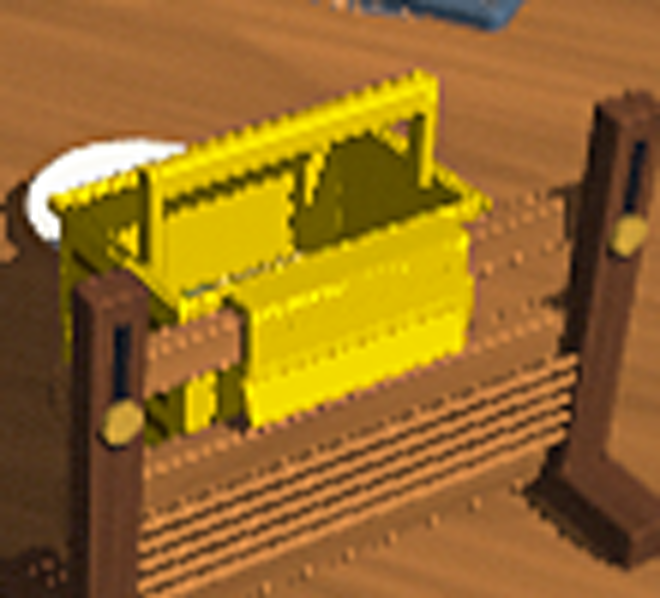

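View pics/wrist12.png

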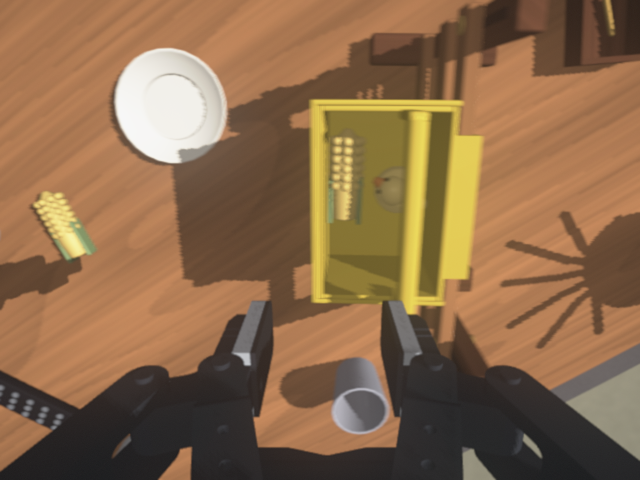

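View pics/diff.png

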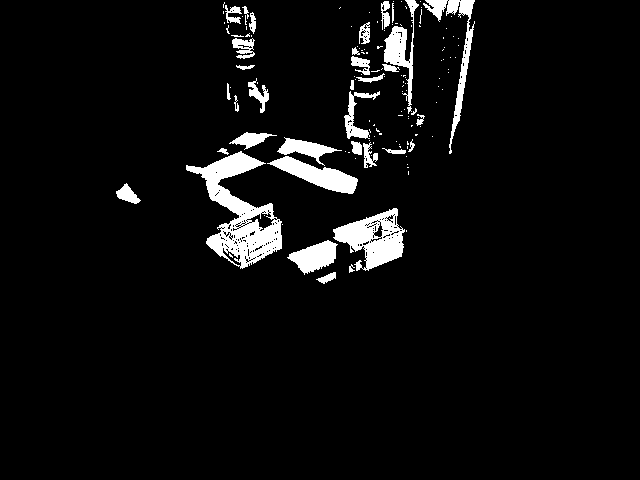

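```bash
python3 -c "
from rig import sign_off
print(sign_off())"
```

```text
the job is handed in; nothing more can be done
None
```

The basket is hung on the rail with its lip clipped home. The gripper has let go and backed clear, and the job was handed in at about 20.7 s of the 51 s allowed.

**Carrying:** I pinched the basket by its arched handle and carried it level over the panel. The teether and the duck are both still in it.

**Finding the rail:** The first touch came about 35 mm above home. The rail's top turned out to be about 0.177 m up.

**Pressing on:** I pressed in small steps. The highest upward reading at the wrist was 11 N, about 14 N of contact with the basket's weight added, against the 35 N limit. The resistance then vanished, and 2 to 3 mm lower the bridge stopped hard on the rail. I took off nearly all the load before opening the fingers.

**Last checks:**
- **Basket:** It stayed in place on release and leans slightly back against the cross rail.
- **Other things:** The before-and-after scene pictures differ only at the basket, the robot and their shadows.

**Disagreements and loose ends:**
- **Rail height:** The camera estimates of the rail's height ranged from 0.158 to 0.186 m, so I relied on touch.
- **Tilt while pressing:** Early on the arm gave and tilted the basket by about 0.4°. I levelled it and the resistance dropped.
- **Landing:** The bridge seemed to touch first at its +y end. I pressed it level afterwards and it sank no further.
- **Clip:** I did not pull upward to test the clip.

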